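# Put the dried cold-frame panes away in the cabinet

## Robot

A 7-joint arm with a two-finger parallel gripper is mounted at the origin on the work surface. World frame = base frame: x ahead of the robot, y to its left, z up, the work surface at z = 0. Lengths are in m, angles in rad, forces in N, time in s.
With the tool pointing down it reaches from about 0.35 to 0.9 m from the base axis. Payload 8.1 kg.
Tool frame: the origin (TCP) lies at the centre of the arm's flange, where the gripper is bolted on; the fingertips stand 173 mm ahead of it and the grasp point (between the pads) lies 155 mm ahead of it; z points along the fingers, y is the line along which they close (so a half turn about z gives the same grasp; the last joint's range is limited). The gripper opens to 85 mm and grips with 20 to 120 N. Pads are 22 mm wide; open, the fingers measure 114 mm over their backs; the gripper's body (76 mm by 85 mm) begins 54 mm behind the grasp point. The pads swing forward as they close: fully open they stand 13 mm farther back than shut.
Start: joints at [1.227, 0.434, 0.025, 1.573, -0.012, 1.134, -0.075], TCP at [0.149, -0.607, 0.405] pointing down, gripper open.
Joint ranges: [-2.62, 2.62], [-0.44, 2.09], [-1.27, 1.32], [0.08, 2.57], [-1.32, 4.46], [0.12, 2], [-2.74, 2.74]. Speed limits (rad/s): [2.22, 2.22, 3.01, 3.01, 3.14, 3.14, 3.14].

## Interface

Orientations are given as a unit quaternion [w, x, y, z].
In Python, from station import bot gives the robot as it stands.
- The arm moves only by the tool send_rows, never from a script. Its argument "series" is a list of rows, each an object of numbers: "tx", "ty", "tz": the shift along the tool's x, y, z each as a share of 30 mm, from -1 to 1; "rx", "ry", "rz": the turn, a rotation vector about the tool's x, y, z each as a share of 0.08 rad, from -1 to 1. A call has exactly 10 rows; each row shifts and turns the commanded pose from where the row before left it, along the tool's axes as they then stand; what a row does not reach is not made up. A row lasts 1/10 s, in which the tool goes at most 50 mm and 8.59 degrees, less where a joint would pass 70% of its speed; a pose out of reach is approached as far as the arm can. A call with a number of a shift or a turn outside -1 to 1 is refused whole. A call with a gripper value outside its range is refused whole. "hand" is the opening, from 0 (shut) to 1 (fully open), set as the call begins (left out, the last holds). The fingers move at their own pace and stop on an object; the grip force is fixed at half the most. Time passes only in rows, so rows that do not move let the fingers close, or fill a call up. It gives the time, the measured TCP pose, the force, the opening and the grip force at its end, in the units of the state.
- bot.observe(): the state, without advancing time (a new reading comes with each control period).
- bot.camera(name): name is "scene" or "top"; returns the picture (420x560x3 uint8, red, green, blue); there is no depth.
- bot.calibration(name): a dict with "K" (3x3 intrinsics, pixels), "R" (3x3) and "t" (3): a world point X has camera coordinates R X + t. Camera axes: x right, y down, z forward; pixel columns grow to the right and rows downward; lengths in m; the calibration is good to about 2 mm. A picture is of the moment at which its call begins. calibration takes no time and is no camera call.
- bot.hand_in(): hands the job in; it is judged then, once.
The state is a dict: "clock": time; "q": joint angles; "joint_velocities": joint speeds; "effort": joint torques, N m; "ee_pos": TCP position; "tool_rot": TCP orientation; "force": force on the tool from outside, world axes, zero at the start; "torque": the same for the moment, N m; "width": finger opening in m; "grasp_force": force on a finger pad.
Only numpy, scipy, OpenCV 4.12 (cv2) and the standard library are available. Lean on these libraries where they do the work, as an engineer would, in place of code of your own. Each camera call takes 0.05 s, during which the arm holds its last target. There are 200 camera calls.

## Task

The washed panes of the balcony cold frame are dry: slide every one of them up out of the wooden drying rack by its top edge and slide it fully down into a free slot of the storage cabinet, beside the pane that is already stored there, without dropping or tipping any. When they are all in, set the lid squarely home on the cabinet and swing the lever latch fully down over it. Leave the planter, the mister and the scoop where they are.

Things in the scene. Friction and masses are not known exactly. Their poses are not given: they have to be found in the camera images.
- rack: fixed wooden drying rack 140 (x) x 230 (y), 62 high. Panes stand upright across it (width along rack x) on its base board, 10 mm above its underside, tops at 120 mm, side edges in slotted rails 50 mm deep. Slots 12 mm wide, centred at rack y = -80, -40, 0, +40, +80 mm. Origin: centre of the underside, z up
- cabinet: fixed top-opening grey plastic storage cabinet 128 (x) x 232 (y) x 126 high, walls 4 mm, open on top, floor 6 mm above its underside. Combs with teeth 14 mm deep on its long inner walls form five slots for panes (pane width along cabinet x, either way round; 120 mm between the walls). Latch on the middle of the -x side. Origin: centre of the underside, z up
- lid: loose grey plastic lid of the cabinet, 147 (x) x 251 (y), about 250 g, right way up on the table. Plate's top face 17 mm above the lid's underside; skirt 12 mm high, 2 mm clear of the cabinet on each side when home, flared to 6 mm at its lower edge. Origin: centre of the underside. Home: origin over the cabinet's origin, 114 mm above it, lid y along cabinet y, either way round
- lid_grip (a point): centre of the lid's grip, a black bar 14 mm wide (lid x), 96 mm long (lid y), 14 mm high, 42 mm above the lid's underside (25 mm above its plate), free below but for two feet at lid y = +-36 mm
- latch (a joint): lever latch of the cabinet: flat steel lever 26 mm wide, 8 mm thick. Angle in rad: 0 = closed, level, just above the lid's plate, pointing to cabinet +x; 1.57 = straight up; it starts at 1.75 to 2.2, leaning outward clear of the lid. Stops at 0 and 2.3; friction of 0.12 N m (2 to 3 N to push) keeps it where it is left
- latch_hinge (a point): middle of the latch's hinge axis, which is parallel to cabinet y: at cabinet x = -86 mm, y = 0, 135.5 mm above its underside; axes as the cabinet's
- latch_tip (a point): centre of the lever's black rounded end (12 mm dia, 30 mm wide), 58 mm from the hinge axis
- slot1 (a point): first cabinet slot (the slots are numbered 1 to 5 along cabinet y: -80, -40, 0, +40, +80 mm): middle of the slot at floor level, where the bottom centre of a pane stands, 6 mm above the underside; axes as the cabinet's. Each slot is 12 mm wide (y) up to 50 mm above the floor; above that the teeth taper at 45 degrees to points 64 mm above it, as a lead-in
- slot5 (a point): last cabinet slot (the slots are numbered 1 to 5 along cabinet y: -80, -40, 0, +40, +80 mm): middle of the slot at floor level, where the bottom centre of a pane stands, 6 mm above the underside; axes as the cabinet's. 
- pane1: (may be absent) milky clear twin-wall pane, a flat plate 110 wide (x) x 8 thick (y) x 110 high (z), top 14 mm capped in aluminium, 70 g; origin: centre of its bottom edge, z up the pane. If present, it starts in the drying rack, in the slot at rack y = -80 mm
- pane2: (may be absent) milky clear twin-wall pane, a flat plate 110 wide (x) x 8 thick (y) x 110 high (z), top 14 mm capped in aluminium, 70 g; origin: centre of its bottom edge, z up the pane. If present, it starts in the drying rack, in the slot at rack y = -40 mm
- pane3: (may be absent) milky clear twin-wall pane, a flat plate 110 wide (x) x 8 thick (y) x 110 high (z), top 14 mm capped in aluminium, 70 g; origin: centre of its bottom edge, z up the pane. If present, it starts in the drying rack, in the slot at rack y = +0 mm
- pane4: (may be absent) milky clear twin-wall pane, a flat plate 110 wide (x) x 8 thick (y) x 110 high (z), top 14 mm capped in aluminium, 70 g; origin: centre of its bottom edge, z up the pane. If present, it starts in the drying rack, in the slot at rack y = +40 mm
- pane5: (may be absent) milky clear twin-wall pane, a flat plate 110 wide (x) x 8 thick (y) x 110 high (z), top 14 mm capped in aluminium, 70 g; origin: centre of its bottom edge, z up the pane. If present, it starts in the drying rack, in the slot at rack y = +80 mm
- stored1: (may be absent) milky clear twin-wall pane, a flat plate 110 wide (x) x 8 thick (y) x 110 high (z), top 14 mm capped in aluminium, 70 g; origin: centre of its bottom edge, z up the pane. If present, it starts already stored in cabinet slot 1; exactly one of stored1 to stored5 is present
- stored2: (may be absent) milky clear twin-wall pane, a flat plate 110 wide (x) x 8 thick (y) x 110 high (z), top 14 mm capped in aluminium, 70 g; origin: centre of its bottom edge, z up the pane. If present, it starts already stored in cabinet slot 2; exactly one of stored1 to stored5 is present
- stored3: (may be absent) milky clear twin-wall pane, a flat plate 110 wide (x) x 8 thick (y) x 110 high (z), top 14 mm capped in aluminium, 70 g; origin: centre of its bottom edge, z up the pane. If present, it starts already stored in cabinet slot 3; exactly one of stored1 to stored5 is present
- stored4: (may be absent) milky clear twin-wall pane, a flat plate 110 wide (x) x 8 thick (y) x 110 high (z), top 14 mm capped in aluminium, 70 g; origin: centre of its bottom edge, z up the pane. If present, it starts already stored in cabinet slot 4; exactly one of stored1 to stored5 is present
- stored5: (may be absent) milky clear twin-wall pane, a flat plate 110 wide (x) x 8 thick (y) x 110 high (z), top 14 mm capped in aluminium, 70 g; origin: centre of its bottom edge, z up the pane. If present, it starts already stored in cabinet slot 5; exactly one of stored1 to stored5 is present
- planter: bystander: square white ceramic planter 110 x 110 x 110 high with a herb in it up to 195 mm high, 1.3 kg; origin: centre of the underside
- mister: bystander: stainless steel plant mister, 72 dia, 172 mm high; origin: centre of the underside
- scoop: bystander: orange plastic scoop lying flat, blade 88 mm long (+x) and 60 wide, round handle 105 mm long (-x), 34 mm high; origin: underside, where handle meets blade

How it is judged:
By the outcome, as a careful person would: the job done as asked, in the order asked, and still so for the second after the job is handed in, with the robot touching nothing.
Of pane1, pane2, pane3, pane4, pane5 only 3 to 4 are there at a start; the rules pass over those that are not, and their reading is None.
Of stored1, stored2, stored3, stored4, stored5 only 1 to 1 are there at a start; the rules pass over those that are not, and their reading is None.
At some moment in a run one of lid may be knocked a few centimetres aside while the robot is not near it.
It also fails if it takes over 210 s, if anything falls off the work surface, if the arm or the gripper's body presses on something with over 40 N, if the wrist force passes 120 N, or if a joint passes its speed limit or range.

## Working session

There is one attempt and no reset: what is moved stays moved. The work goes in short steps, Python scripts to look and compute and a tool call to move; the robot and the scene stay as the last step left them, time stands still between calls to the robot, and variables do not carry over. Pictures are saved under pics/ and viewed, at most 14 in all, crops included, and the job is handed in when it is done.

Besides the shell and the picture viewer there is one more tool, called after "Call:" by a JSON object that holds its "fn" and its "kwargs", one argument or row to a line. send_rows: Moves the arm, as the interface text tells. Shift numbers are shares of 30 mm and turn numbers shares of 0.08 rad, none past 1 either way. Its arguments: {"type":"object","properties":{"series":{"type":"array"},"hand":{"type":"number"}},"required":["series"]}

```bash
ls; mkdir -p pics
python3 - <<'E'
from station import bot
import cv2
for n in("scene","top"):
    im=bot.camera(n); cv2.imwrite(f"pics/{n}0.png",cv2.resize(im[:,:,::-1],(800,600),interpolation=cv2.INTER_CUBIC))
    cv2.imwrite(f"{n}_raw.png",im[:,:,::-1])
    print(n,{k:v.tolist() if hasattr(v,'tolist') else v for k,v in bot.calibration(n).items()})
print(bot.observe())
E
```

```text
pics
scene {'K': [[440.02356784564984, 0.0, 279.46984330522025], [0.0, 440.02356784564984, 207.10870743153086], [0.0, 0.0, 1.0]], 'R': [[-0.8061664436009327, 0.5915402704217484, -0.013257966706444373], [0.4524472468848532, 0.601857741852287, -0.6580719925348459], [-0.38129667451754823, -0.536514088390818, -0.7528382820765881]], 't': [0.44457534914650954, -0.17248522579223896, 1.3305045596105405]}
top {'K': [[381.3832039799008, 0.0, 282.1678775343455], [0.0, 381.3832039799008, 211.90904547966844], [0.0, 0.0, 1.0]], 'R': [[-0.026406044641369347, -0.9996465241665081, -0.0030899074771609204], [-0.9956599277103447, 0.026576425997076387, -0.08919081753775662], [0.0892414094365922, 0.0007213203458394889, -0.9960097642788094]], 't': [0.000178799190205523, 0.5474394053920338, 0.9175112581617787]}
{'clock': 0.1, 'q': array([ 1.22744327,  0.4351764 ,  0.02495895,  1.57403197, -0.0115949 ,
        1.13399103, -0.07511482]), 'joint_velocities': array([ 1.39006970e-03, -3.57431311e-03, -2.76267062e-05, -2.00639320e-03,
       -1.84993590e-04, -3.52825764e-04,  1.21967776e-03]), 'effort': array([ 4.15852322e-03, -6.71754026e+01,  1.02758400e+00, -3.16905999e+01,
        1.54836645e-02,  7.20036216e-03, -4.12483121e-05]), 'ee_pos': array([ 0.14894696, -0.60677253,  0.40397974]), 'tool_rot': array([-7.14810109e-04,  9.92767371e-01,  1.20051708e-01, -1.52760162e-04]), 'force': array([-0.8968331 , -0.63283428,  1.00846855]), 'torque': array([0.00399397, 0.01049175, 0.01654159]), 'grasp_force': 0.0, 'width': 0.08538791188438868}
```

View pics/scene0.png

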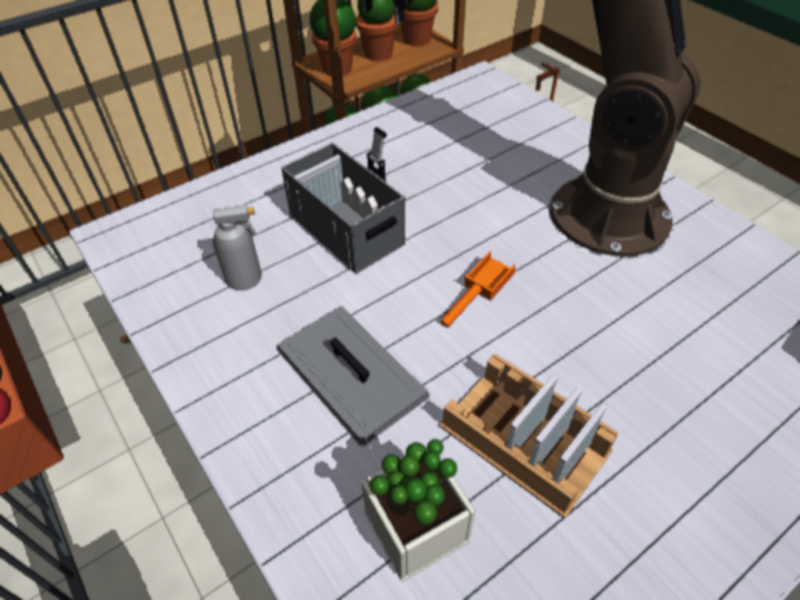

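View pics/top0.png

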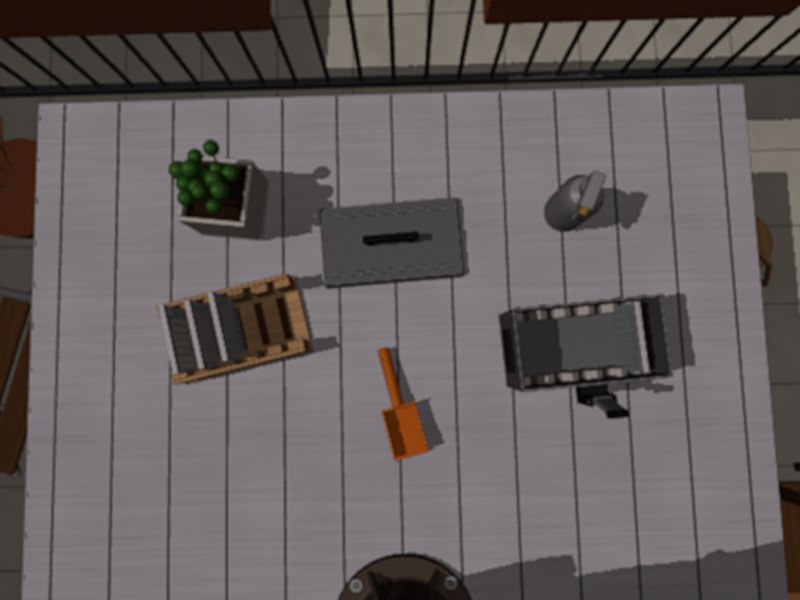

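The scene view shows three panes in the rack, at (530,410), (555,425) and (580,445), with two empty slots on its lid side. In the top view the pane tops are at about x = 168, 195 and 225. The stored pane is at the right end of the cabinet, which is slot 1, and the latch leans toward the robot at (600,400). Next I'll zoom in for accuracy.

```bash
cat > h.py <<'E'
import numpy as np,cv2
from station import bot
from scipy.spatial.transform import Rotation as Ro
def ray(n,p):
    c=bot.calibration(n);K,R,t=[np.array(c[k]) for k in("K","R","t")]
    return -R.T@t, R.T@np.linalg.inv(K)@np.array([p[0],p[1],1.])
def onz(n,p,z):
    o,d=ray(n,p); return o+d*(z-o[2])/d[2]
def proj(n,X):
    c=bot.calibration(n);K,R,t=[np.array(c[k]) for k in("K","R","t")]
    q=(K@(R@np.atleast_2d(X).T+t[:,None])).T; return q[:,:2]/q[:,2:]
def body(o,yaw,P):
    c,s=np.cos(yaw),np.sin(yaw); P=np.atleast_2d(P); return np.array(o)+np.c_[c*P[:,0]-s*P[:,1],s*P[:,0]+c*P[:,1],P[:,2]]
def state():
    s=bot.observe(); q=s["tool_rot"]; R=Ro.from_quat([q[1],q[2],q[3],q[0]]).as_matrix()
    return s,np.array(s["ee_pos"]),R
def go(g,yaw):
    "rows units to bring grasp point g with tool x at yaw; tool vertical"
    s,p,R=state(); T=np.array([[np.cos(yaw),np.sin(yaw),0],[np.sin(yaw),-np.cos(yaw),0],[0,0,-1]])
    tgt=np.array(g)+[0,0,.155]; dw=tgt-p
    rv=Ro.from_matrix(R.T@T).as_rotvec()
    print("clock %.1f pos"%s["clock"],p.round(4),"width %.4f"%s["width"],"dworld mm",(dw*1e3).round(1),"tool units cur",(R.T@dw/.03).round(3),"aligned",(T.T@dw/.03).round(3),"rot units",(rv/.08).round(3))
def mosaic(name,tiles):
    out=[]
    for im,x,y,w in tiles:
        c=cv2.resize(im[y:y+w*3//4,x:x+w],(400,300),interpolation=cv2.INTER_CUBIC)
        for k in range(0,w,10):
            u=int(k*400/w); cv2.line(c,(u,0),(u,8 if (x+k)%50 else 16),(0,255,255),1); cv2.line(c,(0,u),(8,u),(0,255,255),1)
        out.append(c)
    cv2.imwrite(name,np.vstack([np.hstack(out[:2]),np.hstack(out[2:])]))
E
python3 - <<'E'
from h import *
t=cv2.imread("top_raw.png");s=cv2.imread("scene_raw.png")
mosaic("pics/m0.png",[(t,110,180,120),(t,340,190,160),(s,170,80,160),(s,290,240,160)])
hsv=cv2.cvtColor(t,cv2.COLOR_BGR2HSV)
print([hsv[y,x].tolist() for x,y in [(116,222),(150,240),(215,225),(275,180),(410,240),(355,240),(448,230)]])
# lid: dark grey low-sat
def rect(m,x0,y0,x1,y1):
    mm=np.zeros_like(m);mm[y0:y1,x0:x1]=m[y0:y1,x0:x1]
    c=max(cv2.findContours(mm,0,1)[0],key=cv2.contourArea);return cv2.minAreaRect(c),cv2.contourArea(c)
m=cv2.inRange(hsv,(0,0,0),(180,80,100))
print("lid",rect(m,215,130,335,210))
m2=cv2.inRange(hsv,(0,0,0),(180,255,35)); print("grip",rect(m2,250,155,298,175))
m3=cv2.inRange(hsv,(5,90,40),(25,255,255)); print("rack",rect(m3,105,180,230,280))
E
```

```text
[[173, 12, 88], [45, 13, 39], [143, 16, 63], [0, 7, 71], [0, 3, 73], [160, 45, 17], [156, 9, 138]]
lid (((271.5, 169.5), (79.0, 113.0), 90.0), 6063.0)
grip (((273.558837890625, 166.7646942138672), (6.82598876953125, 39.19191360473633), 85.60128784179688), 210.0)
rack (((163.516357421875, 230.2137451171875), (57.39954376220703, 100.64169311523438), 75.61860656738281), 2776.5)
```

View pics/m0.png

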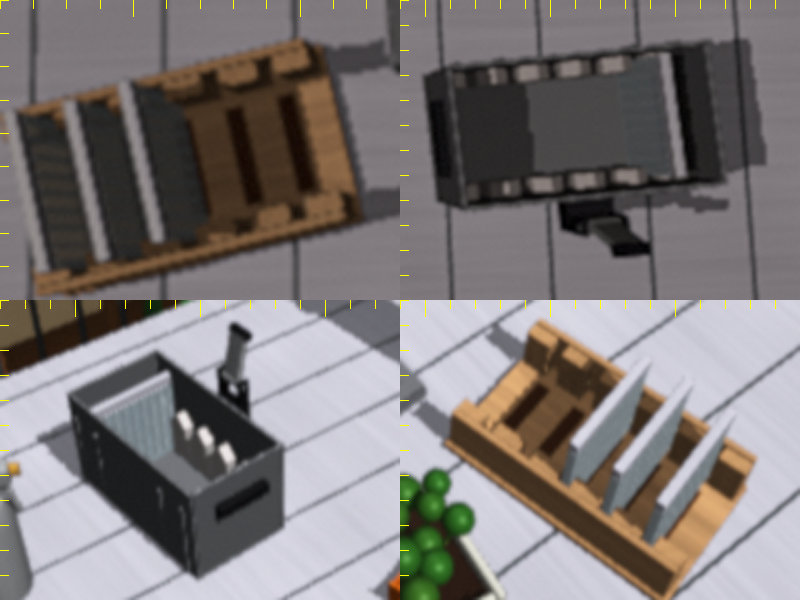

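```bash
cat >> h.py <<'E'
def fit(pts,loc):
    pts=np.array(pts)[:,:2];loc=np.array(loc);a=pts.mean(0);b=loc.mean(0)
    H=(loc-b).T@(pts-a); yaw=np.arctan2(H[0,1]-H[1,0],H[0,0]+H[1,1])
    R=np.array([[np.cos(yaw),-np.sin(yaw)],[np.sin(yaw),np.cos(yaw)]]); o=a-R@b
    return o,yaw,((loc@R.T+o)-pts)
E
python3 - <<'E'
from h import *
T1=lambda u,v:(110+u*.3,180+v*.3)
T2=lambda u,v:(340+(u-400)*.4,190+v*.4)
S3=lambda u,v:(170+u*.4,80+(v-300)*.4)
S4=lambda u,v:(290+(u-400)*.4,240+(v-300)*.4)
for n,a,b in(("A",(11,111),(40,269)),("B",(70,101),(100,260)),("C",(125,82),(156,242))):
    p,q=[onz("top",T1(*k),.12) for k in(a,b)]; d=p-q
    print(n,(p+q)/2,np.hypot(*d[:2]),np.arctan2(d[1],d[0]))
for n,a,b in(("A",(733,417),(653,510)),("B",(687,382),(612,475)),("C",(645,363),(572,446))):
    p,q=[onz("scene",S4(*k),.12) for k in(a,b)]; d=q-p
    print(n,"scene",(p+q)/2,np.hypot(*d[:2]),np.arctan2(d[1],d[0]))
L=[(.064,.116),(-.064,.116),(.064,-.116),(-.064,-.116)]
top=[onz("top",T2(*k),.126) for k in((447,66),(462,205),(712,43),(722,180))]
sc=[onz("scene",S3(*k),.126) for k in((197,497),(283,447),(70,397),(157,352))]
for n,P in(("top",top),("scene",sc),("both",top+sc)):
    o,y,r=fit(P,L if len(P)==4 else L*2); print(n,o.round(4),y.round(4)); print((r*1e3).round(1).tolist())
p,q=[onz("top",T2(*k),.116) for k in((665,57),(682,180))];d=p-q
print("stored",(p+q)/2,np.hypot(*d[:2]),np.arctan2(d[1],d[0]),"exp slot1",body([*o,0],y,[[0,-.08,.116]]))
E
```

```text
A [0.49306684 0.35028588 0.12      ] 0.10704157332011534 0.1926749753081881
B [0.49831482 0.31088497 0.12      ] 0.10786623716864784 0.193448709497114
C [0.50961133 0.27412171 0.12      ] 0.10883414001685293 0.19430619941763835
A scene [0.50162944 0.3570667  0.12      ] 0.11130675473864562 0.1687010117058595
B scene [0.50622368 0.31485106 0.12      ] 0.11156794346644848 0.2180460995494087
C scene [0.51701818 0.27943825 0.12      ] 0.10432952418229595 0.2023682038536169
top [ 0.4705 -0.3017] 0.0574
[[4.0, 0.4], [-2.5, 0.7], [3.2, 2.9], [-4.8, -4.1]]
scene [ 0.4711 -0.2911] 0.0866
[[4.6, 2.9], [-5.5, 1.8], [2.1, -3.3], [-1.2, -1.5]]
both [ 0.4708 -0.2964] 0.0719
[[2.6, 6.5], [-3.8, 5.0], [5.1, 9.2], [-2.7, 0.4], [6.1, -3.2], [-4.2, -2.4], [0.2, -9.6], [-3.3, -5.9]]
stored [ 0.47288117 -0.38279828  0.116     ] 0.10918618497153382 0.07250760944825742 exp slot1 [[ 0.47655683 -0.37615829  0.116     ]]
```

Run:
```python
from h import *
go([.40,-.30,.25],.20)
go([.513,.277,.20],.20)
```

```text
clock 0.1 pos [ 0.1489 -0.6068  0.404 ] width 0.0854 dworld mm [251.1 306.8   1. ] tool units cur [10.565 -7.936 -0.024] aligned [10.233 -8.359 -0.034] rot units [-0.018  0.002  0.509]
clock 0.1 pos [ 0.1489 -0.6068  0.404 ] width 0.0854 dworld mm [364.1 883.8 -49. ] tool units cur [ 18.808 -25.715   1.668] aligned [ 17.746 -26.461   1.633] rot units [-0.018  0.002  0.509]
```

Call:
{"fn": "send_rows", "kwargs": {
  "hand": 0.3,
  "series": [
    {"tx":0.8,"ty":-0.6,"rz":0.5},
    {"tx":0.8,"ty":-0.7},
    {"tx":0.8,"ty":-0.8},
    {"tx":0.8,"ty":-0.8},
    {"tx":0.8,"ty":-0.8},
    {"tx":0.8,"ty":-0.8},
    {"tx":0.8,"ty":-0.8},
    {"tx":0.8,"ty":-0.8},
    {"tx":0.8,"ty":-0.8},
    {"tx":0.8,"ty":-0.8}
  ]
}}

```text
schema error: expected keys tx, ty, tz, rx, ry, rz
```

Call:
{"fn": "send_rows", "kwargs": {
  "series": [
    {"tx":0.6,"ty":-0.9},
    {"tx":0.6,"ty":-0.9},
    {"tx":0.6,"ty":-0.9},
    {"tx":0.6,"ty":-0.9},
    {"tx":0.6,"ty":-0.9},
    {"tx":0.6,"ty":-0.9},
    {"tx":0.6,"ty":-0.9},
    {"tx":0.6,"ty":-0.9},
    {"tx":0.6,"ty":-0.9},
    {"tx":0.6,"ty":-0.9}
  ]
}}

```text
schema error: expected keys tx, ty, tz, rx, ry, rz
```

Call:
{"fn": "send_rows", "kwargs": {
  "series": [
    {"tx":0.5,"ty":-0.9},
    {"tx":0.5,"ty":-0.9},
    {"tx":0.5,"ty":-0.9},
    {"tx":0.5,"ty":-0.9},
    {"tx":0.5,"ty":-0.9},
    {"tx":0.4,"ty":-0.9},
    {"tx":0.4,"ty":-0.9},
    {"tx":0.4,"ty":-0.9,"tz":0.5},
    {"ty":-0.6,"tz":0.5},
    {"ty":-0.4,"tz":0.6}
  ]
}}

```text
schema error: expected keys tx, ty, tz, rx, ry, rz
```

All six keys are required in every row.

Call:
{"fn": "send_rows", "kwargs": {
  "hand": 0.3,
  "series": [
    {"tx":0.8,"ty":-0.6,"tz":0,"rx":0,"ry":0,"rz":0.5},
    {"tx":0.8,"ty":-0.7,"tz":0,"rx":0,"ry":0,"rz":0},
    {"tx":0.8,"ty":-0.8,"tz":0,"rx":0,"ry":0,"rz":0},
    {"tx":0.8,"ty":-0.8,"tz":0,"rx":0,"ry":0,"rz":0},
    {"tx":0.8,"ty":-0.8,"tz":0,"rx":0,"ry":0,"rz":0},
    {"tx":0.8,"ty":-0.8,"tz":0,"rx":0,"ry":0,"rz":0},
    {"tx":0.8,"ty":-0.8,"tz":0,"rx":0,"ry":0,"rz":0},
    {"tx":0.8,"ty":-0.8,"tz":0,"rx":0,"ry":0,"rz":0},
    {"tx":0.8,"ty":-0.8,"tz":0,"rx":0,"ry":0,"rz":0},
    {"tx":0.8,"ty":-0.8,"tz":0,"rx":0,"ry":0,"rz":0}
  ]
}}

```text
clock: 1.1
ee_pos: [0.3377, -0.3307, 0.4045]
tool_rot: [-0.0, 0.995, 0.1, -0.0]
force: [0.3, -0.4, 1.0]
width: 0.0255
grasp_force: 0.0
```

Call:
{"fn": "send_rows", "kwargs": {
  "series": [
    {"tx":0.6,"ty":-0.9,"tz":0,"rx":0,"ry":0,"rz":0},
    {"tx":0.6,"ty":-0.9,"tz":0,"rx":0,"ry":0,"rz":0},
    {"tx":0.6,"ty":-0.9,"tz":0,"rx":0,"ry":0,"rz":0},
    {"tx":0.6,"ty":-0.9,"tz":0,"rx":0,"ry":0,"rz":0},
    {"tx":0.6,"ty":-0.9,"tz":0,"rx":0,"ry":0,"rz":0},
    {"tx":0.6,"ty":-0.9,"tz":0,"rx":0,"ry":0,"rz":0},
    {"tx":0.6,"ty":-0.9,"tz":0,"rx":0,"ry":0,"rz":0},
    {"tx":0.6,"ty":-0.9,"tz":0,"rx":0,"ry":0,"rz":0},
    {"tx":0.6,"ty":-0.9,"tz":0,"rx":0,"ry":0,"rz":0},
    {"tx":0.6,"ty":-0.9,"tz":0,"rx":0,"ry":0,"rz":0}
  ]
}}

```text
clock: 2.1
ee_pos: [0.46, -0.0303, 0.4045]
tool_rot: [0.0, 0.995, 0.1, -0.0]
force: [0.4, -0.7, -0.4]
width: 0.0257
grasp_force: 0.0
```

Call:
{"fn": "send_rows", "kwargs": {
  "series": [
    {"tx":0.5,"ty":-0.9,"tz":0,"rx":0,"ry":0,"rz":0},
    {"tx":0.5,"ty":-0.9,"tz":0,"rx":0,"ry":0,"rz":0},
    {"tx":0.5,"ty":-0.9,"tz":0,"rx":0,"ry":0,"rz":0},
    {"tx":0.5,"ty":-0.9,"tz":0,"rx":0,"ry":0,"rz":0},
    {"tx":0.5,"ty":-0.9,"tz":0,"rx":0,"ry":0,"rz":0},
    {"tx":0.4,"ty":-0.9,"tz":0,"rx":0,"ry":0,"rz":0},
    {"tx":0.4,"ty":-0.9,"tz":0,"rx":0,"ry":0,"rz":0},
    {"tx":0.4,"ty":-0.9,"tz":0.5,"rx":0,"ry":0,"rz":0},
    {"tx":0,"ty":-0.6,"tz":0.5,"rx":0,"ry":0,"rz":0},
    {"tx":0,"ty":-0.4,"tz":0.6,"rx":0,"ry":0,"rz":0}
  ]
}}

```text
clock: 3.1
ee_pos: [0.5192, 0.2336, 0.356]
tool_rot: [-0.0, 0.995, 0.101, -0.0]
force: [0.7, -0.3, -0.1]
width: 0.0256
grasp_force: 0.0
```

Run:
```python
from h import *
t=bot.camera("top")[:,:,::-1].copy();s=bot.camera("scene")[:,:,::-1].copy()
go([.513,.277,.20],.20)
_,p,R=state(); tip=p+R@[0,0,.173]
print(proj("top",tip),proj("scene",tip))
mosaic("pics/m1.png",[(t,100,150,160),(t,340,190,160),(s,170,80,160),(s,290,200,200)])
```

```text
clock 3.2 pos [0.5181 0.233  0.3543] width 0.0255 dworld mm [-5.1 44.   0.7] tool units cur [ 0.129 -1.47  -0.025] aligned [ 0.123 -1.471 -0.025] rot units [0.002 0.058 0.049]
[[162.00565603 222.78851484]] [[361.64759624 248.71887193]]
```

View pics/m1.png

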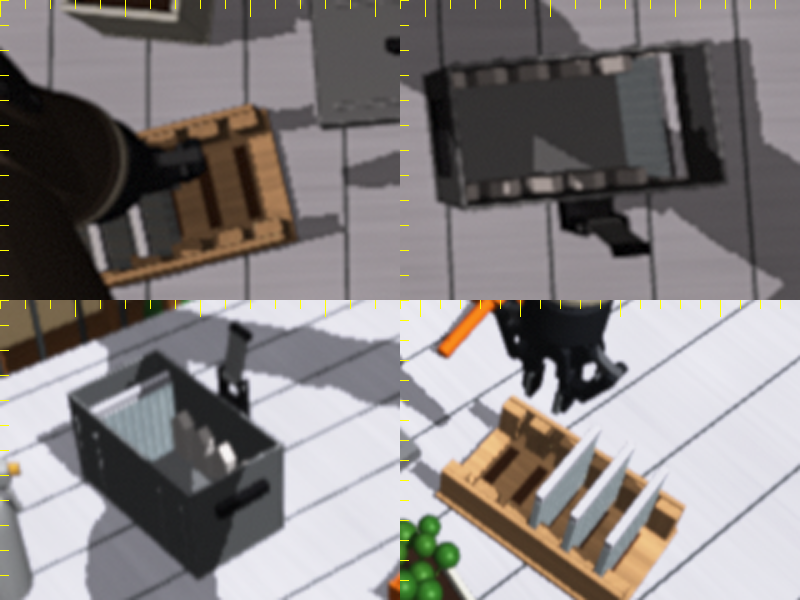

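Run:
```python
from h import *
f=lambda u,v:((u+.5)*.7-.5,(v+.5)*.7-.5)
for n,P in(("top",((320,210),(460,198),(465,275),(328,287))),("scene",((340,308),(278,347),(363,440),(428,397)))):
    print(n,[onz(n,f(*p),.015)[:2].round(4).tolist() for p in P])
# scoop by orange mask
for n in("top","scene"):
    im=cv2.imread(n+"_raw.png");h=cv2.cvtColor(im,cv2.COLOR_BGR2HSV);m=cv2.inRange(h,(5,200,90),(16,255,255))
    m=cv2.morphologyEx(m,cv2.MORPH_OPEN,np.ones((2,2)));k,l,st,c=cv2.connectedComponentsWithStats(m);i=1+st[1:,4].argmax()
    ys,xs=np.where(l==i);w=np.array([onz(n,q,.01)[:2] for q in zip(xs,ys)])
    print(n,"scoop",len(xs),w.mean(0).round(4),w.min(0).round(4),w.max(0).round(4))
c=bot.calibration("scene");print("camS",-c["R"].T@c["t"]);c=bot.calibration("top");print("camT",-c["R"].T@c["t"])
```

```text
top [[0.7176, 0.129], [0.7325, -0.12], [0.5944, -0.1238], [0.5796, 0.1168]]
scene [[0.6027, -0.1138], [0.7371, -0.1039], [0.7189, 0.133], [0.5905, 0.132]]
top scoop 776 [ 0.3532 -0.0128] [ 0.2809 -0.049 ] [0.4644 0.0259]
scene scoop 695 [ 0.3531 -0.0036] [ 0.2791 -0.0513] [0.4694 0.035 ]
camS [0.94375916 0.55466179 0.89404124]
camT [ 0.4631882  -0.01503207  0.96267729]
```

Run:
```python
from h import *
t=bot.camera("top")[:,:,::-1].copy();s=bot.camera("scene")[:,:,::-1].copy()
_,p,R=state()
cor=[[x,y,z] for z in(.173,.155) for y in(-.0255,-.0128,.0128,.0255) for x in(-.011,.011)]
W=p+np.array(cor)@R.T
big=lambda im,x,y,w:cv2.convertScaleAbs(cv2.resize(im[y:y+w*3//4,x:x+w],(400,300),interpolation=cv2.INTER_CUBIC),alpha=1.8,beta=20)
A=big(t,130,190,80);B=big(s,330,215,80);A2=A.copy();B2=B.copy()
for n,im,x,y in(("top",A2,130,190),("scene",B2,330,215)):
    for i,q in enumerate(proj(n,W)): cv2.circle(im,tuple(int(v) for v in ((q-[x,y]+.5)*5-.5)),2,(0,0,255) if i<8 else (0,255,0),-1)
cv2.imwrite("pics/m2.png",np.vstack([np.hstack([A,B]),np.hstack([A2,B2])]))
```

```text
(no output)
```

View pics/m2.png

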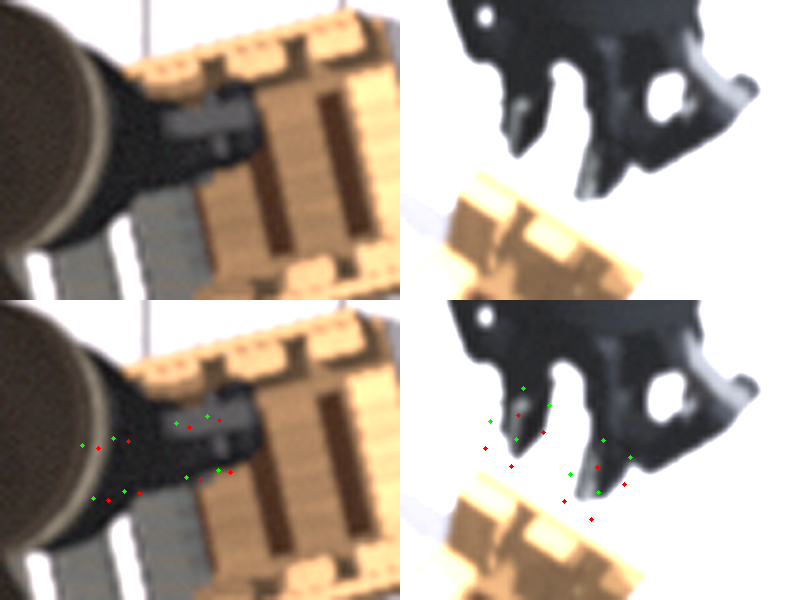

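The top and scene views disagree by about 10 mm. The fingertips seen in the scene image match their projection to within 1–2 px, so I'll go by the scene camera. I'll bring the fingers above pane C and check that they straddle it.

Run:
```python
from h import *
go([.5163,.2779,.15],.195)
```

```text
clock 3.3 pos [0.5195 0.2313 0.3566] width 0.0257 dworld mm [ -3.2  46.6 -51.6] tool units cur [ 0.206 -1.546  1.718] aligned [ 0.195 -1.546  1.719] rot units [0.008 0.014 0.076]
```

Call:
{"fn": "send_rows", "kwargs": {
  "hand": 0.34,
  "series": [
    {"tx":0.1,"ty":-0.4,"tz":0,"rx":0,"ry":0,"rz":0.05},
    {"tx":0.1,"ty":-0.4,"tz":0,"rx":0,"ry":0,"rz":0},
    {"tx":0,"ty":-0.4,"tz":0,"rx":0,"ry":0,"rz":0},
    {"tx":0,"ty":-0.35,"tz":0.2,"rx":0,"ry":0,"rz":0},
    {"tx":0,"ty":0,"tz":0.5,"rx":0,"ry":0,"rz":0},
    {"tx":0,"ty":0,"tz":0.5,"rx":0,"ry":0,"rz":0},
    {"tx":0,"ty":0,"tz":0.5,"rx":0,"ry":0,"rz":0},
    {"tx":0,"ty":0,"tz":0,"rx":0,"ry":0,"rz":0},
    {"tx":0,"ty":0,"tz":0,"rx":0,"ry":0,"rz":0},
    {"tx":0,"ty":0,"tz":0,"rx":0,"ry":0,"rz":0}
  ]
}}

```text
clock: 4.3
ee_pos: [0.5164, 0.279, 0.3065]
tool_rot: [-0.0, 0.995, 0.098, 0.0]
force: [-0.1, -0.9, 0.1]
width: 0.0288
grasp_force: 0.0
```

Run:
```python
from h import *
go([.5163,.2779,.15],.195)
t=bot.camera("top")[:,:,::-1].copy();s=bot.camera("scene")[:,:,::-1].copy()
go([.5163,.2779,.15],.195)
big=lambda im,x,y,w:cv2.convertScaleAbs(cv2.resize(im[y:y+w*3//4,x:x+w],(400,300),interpolation=cv2.INTER_CUBIC),alpha=1.3,beta=20)
cv2.imwrite("pics/m3.png",np.hstack([big(t,110,180,100),big(s,330,220,100)]))
```

```text
clock 4.3 pos [0.5164 0.279  0.3065] width 0.0288 dworld mm [-0.1 -1.1 -1.5] tool units cur [-0.01   0.034  0.049] aligned [-0.01   0.034  0.049] rot units [-0.006 -0.013  0.025]
clock 4.4 pos [0.5164 0.2788 0.3065] width 0.0293 dworld mm [-0.1 -0.9 -1.5] tool units cur [-0.01   0.027  0.051] aligned [-0.01   0.027  0.051] rot units [-0.006 -0.017  0.022]
```

View pics/m3.png

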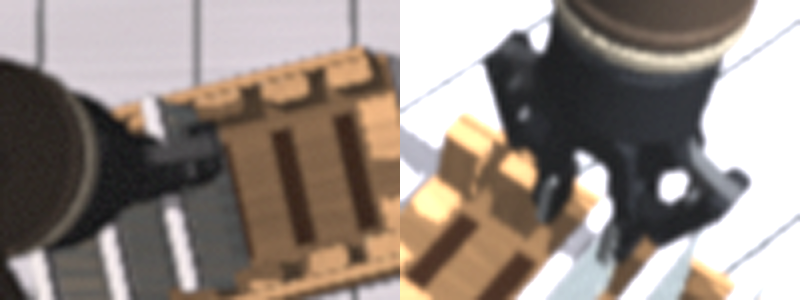

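The scene view shows pane C between the fingertips, at (545,215) and (612,255). Now I'll descend and grip.

Call:
{"fn": "send_rows", "kwargs": {
  "series": [
    {"tx":-0.1,"ty":0,"tz":0.2,"rx":0,"ry":0,"rz":0},
    {"tx":0,"ty":0,"tz":0.2,"rx":0,"ry":0,"rz":0},
    {"tx":0,"ty":0,"tz":0.2,"rx":0,"ry":0,"rz":0},
    {"tx":0,"ty":0,"tz":0.2,"rx":0,"ry":0,"rz":0},
    {"tx":0,"ty":0,"tz":0.2,"rx":0,"ry":0,"rz":0},
    {"tx":0,"ty":0,"tz":0.2,"rx":0,"ry":0,"rz":0},
    {"tx":0,"ty":0,"tz":0.2,"rx":0,"ry":0,"rz":0},
    {"tx":0,"ty":0,"tz":0,"rx":0,"ry":0,"rz":0},
    {"tx":0,"ty":0,"tz":0,"rx":0,"ry":0,"rz":0},
    {"tx":0,"ty":0,"tz":0,"rx":0,"ry":0,"rz":0}
  ]
}}

```text
clock: 5.4
ee_pos: [0.5134, 0.278, 0.264]
tool_rot: [-0.0, 0.995, 0.098, 0.0]
force: [-0.4, -0.4, -0.0]
width: 0.0288
grasp_force: 0.0
```

Call:
{"fn": "send_rows", "kwargs": {
  "hand": 0,
  "series": [
    {"tx":0,"ty":0,"tz":0,"rx":0,"ry":0,"rz":0},
    {"tx":0,"ty":0,"tz":0,"rx":0,"ry":0,"rz":0},
    {"tx":0,"ty":0,"tz":0,"rx":0,"ry":0,"rz":0},
    {"tx":0,"ty":0,"tz":0,"rx":0,"ry":0,"rz":0},
    {"tx":0,"ty":0,"tz":0,"rx":0,"ry":0,"rz":0},
    {"tx":0,"ty":0,"tz":0,"rx":0,"ry":0,"rz":0},
    {"tx":0,"ty":0,"tz":0,"rx":0,"ry":0,"rz":0},
    {"tx":0,"ty":0,"tz":0,"rx":0,"ry":0,"rz":0},
    {"tx":0,"ty":0,"tz":0,"rx":0,"ry":0,"rz":0},
    {"tx":0,"ty":0,"tz":0,"rx":0,"ry":0,"rz":0}
  ]
}}

```text
clock: 6.4
ee_pos: [0.5136, 0.2772, 0.2641]
tool_rot: [0.001, 0.995, 0.098, 0.0]
force: [0.1, -4.3, 5.3]
width: 0.0072
grasp_force: 58.5
```

Run:
```python
from h import *
s,p,R=state();print({k:np.round(s[k],4) for k in("ee_pos","force","torque","width","grasp_force")})
```

```text
{'ee_pos': array([0.5136, 0.2772, 0.2641]), 'force': array([ 0.1486, -4.2769,  5.3326]), 'torque': array([-0.9369,  0.1209,  0.3454]), 'width': np.float64(0.0072), 'grasp_force': np.float64(58.5343)}
```

Call:
{"fn": "send_rows", "kwargs": {
  "series": [
    {"tx":0,"ty":0.06,"tz":-0.2,"rx":0,"ry":0,"rz":0},
    {"tx":0,"ty":0,"tz":-0.3,"rx":0,"ry":0,"rz":0},
    {"tx":0,"ty":0,"tz":-0.4,"rx":0,"ry":0,"rz":0},
    {"tx":0,"ty":0,"tz":-0.5,"rx":0,"ry":0,"rz":0},
    {"tx":0,"ty":0,"tz":-0.6,"rx":0,"ry":0,"rz":0},
    {"tx":0,"ty":0,"tz":-0.7,"rx":0,"ry":0,"rz":0},
    {"tx":0,"ty":0,"tz":-0.8,"rx":0,"ry":0,"rz":0},
    {"tx":0,"ty":0,"tz":-0.8,"rx":0,"ry":0,"rz":0},
    {"tx":0,"ty":0,"tz":-0.7,"rx":0,"ry":0,"rz":0},
    {"tx":0,"ty":0,"tz":-0.4,"rx":0,"ry":0,"rz":0}
  ]
}}

```text
clock: 7.4
ee_pos: [0.5136, 0.2766, 0.4286]
tool_rot: [-0.001, 0.995, 0.098, 0.001]
force: [1.1, 0.0, -0.4]
width: 0.0071
grasp_force: 58.6
```

Run:
```python
from h import *
s,p,R=state();print({k:np.round(s[k],4) for k in("ee_pos","force","torque","width","grasp_force")})
o,yaw=[.4711,-.2911],.08
for y in(-.04,0,.04):
  print(y);go(body([*o,0],yaw,[[0,y,.27]])[0],yaw)
t=bot.camera("top")[:,:,::-1].copy();s=bot.camera("scene")[:,:,::-1].copy()
cv2.imwrite("t1.png",t);cv2.imwrite("s1.png",s)
big=lambda im,x,y,w:cv2.convertScaleAbs(cv2.resize(im[y:y+w*3//4,x:x+w],(400,300),interpolation=cv2.INTER_CUBIC),alpha=1.3,beta=20)
cv2.imwrite("pics/m4.png",np.hstack([big(t,90,160,133),big(s,310,180,133)]))
```

```text
{'ee_pos': array([0.5136, 0.2766, 0.4286]), 'force': array([ 1.0745,  0.0072, -0.4391]), 'torque': array([ 0.0155, -0.0006, -0.0161]), 'width': np.float64(0.0071), 'grasp_force': np.float64(58.5651)}
-0.04
clock 7.4 pos [0.5136 0.2766 0.4286] width 0.0071 dworld mm [ -39.3 -607.6   -3.6] tool units cur [-5.251 19.605  0.074] aligned [-2.923 20.084  0.119] rot units [-0.021 -0.037  1.464]
0
clock 7.4 pos [0.5136 0.2766 0.4286] width 0.0071 dworld mm [ -42.5 -567.7   -3.6] tool units cur [-5.095 18.281  0.077] aligned [-2.923 18.751  0.119] rot units [-0.021 -0.037  1.464]
0.04
clock 7.4 pos [0.5136 0.2766 0.4286] width 0.0071 dworld mm [ -45.7 -527.9   -3.6] tool units cur [-4.939 16.957  0.079] aligned [-2.923 17.418  0.119] rot units [-0.021 -0.037  1.464]
```

View pics/m4.png

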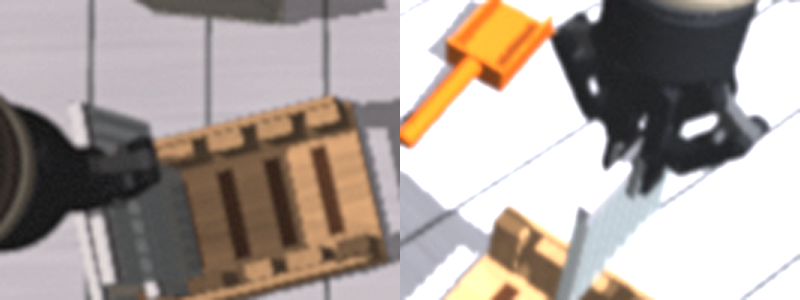

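Run:
```python
from h import *
_,p,R=state();yaw=.195
for z in(.2786,.2836):
  a,b=[onz("top",((u+.5)/3.0075-.5+90,(v+.5)/3.0075-.5+160),z) for u,v in((76,105),(108,296))]
  e=onz("scene",((580-400+.5)/3.0075-.5+310,(210+.5)/3.0075-.5+180),z)
  for q in(a,b,e): print(z,q.round(4),"tool-rel",(R.T@(q-p)).round(4))
```

```text
0.2786 [0.5641 0.2873 0.2786] tool-rel [ 0.0509 -0.0005  0.1495]
0.2786 [0.4493 0.2669 0.2786] tool-rel [-0.0657 -0.0029  0.1491]
0.2786 [0.566  0.286  0.2786] tool-rel [0.0525 0.0012 0.1495]
0.2836 [0.5633 0.2851 0.2836] tool-rel [0.0498 0.0015 0.1445]
0.2836 [0.4494 0.2648 0.2836] tool-rel [-0.066  -0.0009  0.1441]
0.2836 [0.569  0.2882 0.2836] tool-rel [ 0.056  -0.0004  0.1445]
```

Call:
{"fn": "send_rows", "kwargs": {
  "series": [
    {"tx":0,"ty":0,"tz":0,"rx":0,"ry":0,"rz":0.77},
    {"tx":0,"ty":0,"tz":0,"rx":0,"ry":0,"rz":0.77},
    {"tx":-0.15,"ty":0.4,"tz":0,"rx":0,"ry":0,"rz":0},
    {"tx":-0.15,"ty":0.8,"tz":0,"rx":0,"ry":0,"rz":0},
    {"tx":-0.15,"ty":1,"tz":0,"rx":0,"ry":0,"rz":0},
    {"tx":-0.15,"ty":1,"tz":0,"rx":0,"ry":0,"rz":0},
    {"tx":-0.15,"ty":1,"tz":0,"rx":0,"ry":0,"rz":0},
    {"tx":-0.15,"ty":1,"tz":0,"rx":0,"ry":0,"rz":0},
    {"tx":-0.15,"ty":1,"tz":0,"rx":0,"ry":0,"rz":0},
    {"tx":-0.15,"ty":1,"tz":0,"rx":0,"ry":0,"rz":0}
  ]
}}

```text
clock: 8.5
ee_pos: [0.4927, 0.056, 0.425]
tool_rot: [0.0, 0.999, 0.038, -0.001]
force: [0.1, 0.1, -0.6]
width: 0.0068
grasp_force: 58.6
```

Call:
{"fn": "send_rows", "kwargs": {
  "series": [
    {"tx":-0.12,"ty":0.95,"tz":0,"rx":0,"ry":0,"rz":0},
    {"tx":-0.12,"ty":0.95,"tz":0,"rx":0,"ry":0,"rz":0},
    {"tx":-0.12,"ty":0.95,"tz":0,"rx":0,"ry":0,"rz":0},
    {"tx":-0.12,"ty":0.95,"tz":0,"rx":0,"ry":0,"rz":0},
    {"tx":-0.12,"ty":0.95,"tz":0,"rx":0,"ry":0,"rz":0},
    {"tx":-0.12,"ty":0.95,"tz":0,"rx":0,"ry":0,"rz":0},
    {"tx":-0.12,"ty":0.95,"tz":0,"rx":0,"ry":0,"rz":0},
    {"tx":-0.12,"ty":0.95,"tz":0,"rx":0,"ry":0,"rz":0},
    {"tx":-0.12,"ty":0.95,"tz":0,"rx":0,"ry":0,"rz":0},
    {"tx":-0.12,"ty":0.95,"tz":0,"rx":0,"ry":0,"rz":0}
  ]
}}

```text
clock: 9.5
ee_pos: [0.4774, -0.2304, 0.425]
tool_rot: [-0.0, 0.999, 0.038, -0.001]
force: [0.4, 0.3, -0.6]
width: 0.0072
grasp_force: 58.6
```

Call:
{"fn": "send_rows", "kwargs": {
  "series": [
    {"tx":-0.1,"ty":0.8,"tz":0,"rx":0,"ry":0,"rz":0},
    {"tx":-0.1,"ty":0.6,"tz":0,"rx":0,"ry":0,"rz":0},
    {"tx":-0.07,"ty":0.4,"tz":0,"rx":0,"ry":0,"rz":0},
    {"tx":0,"ty":0.3,"tz":0,"rx":0,"ry":0,"rz":0},
    {"tx":0,"ty":0.16,"tz":0,"rx":0,"ry":0,"rz":0},
    {"tx":0,"ty":0,"tz":0.3,"rx":0,"ry":0,"rz":0},
    {"tx":0,"ty":0,"tz":0.5,"rx":0,"ry":0,"rz":0},
    {"tx":0,"ty":0,"tz":0.3,"rx":0,"ry":0,"rz":0},
    {"tx":0,"ty":0,"tz":0,"rx":0,"ry":0,"rz":0},
    {"tx":0,"ty":0,"tz":0,"rx":0,"ry":0,"rz":0}
  ]
}}

```text
clock: 10.5
ee_pos: [0.4757, -0.2966, 0.3927]
tool_rot: [-0.0, 0.999, 0.037, -0.0]
force: [-0.8, 0.5, 0.1]
width: 0.0072
grasp_force: 58.6
```

Run:
```python
from h import *
s,p,R=state();print({k:np.round(s[k],4) for k in("ee_pos","force","torque","width","grasp_force")})
go([.4745,-.2964,.24],.072)
t=bot.camera("top")[:,:,::-1].copy();s=bot.camera("scene")[:,:,::-1].copy()
cv2.imwrite("t2.png",t);cv2.imwrite("s2.png",s)
big=lambda im,x,y,w:cv2.convertScaleAbs(cv2.resize(im[y:y+w*3//4,x:x+w],(400,300),interpolation=cv2.INTER_CUBIC),alpha=1.3,beta=20)
cv2.imwrite("pics/m5.png",np.hstack([big(t,340,180,160),big(s,170,60,160)]))
```

```text
{'ee_pos': array([ 0.4757, -0.2966,  0.3927]), 'force': array([-0.7943,  0.4894,  0.1303]), 'torque': array([-0.0406,  0.0033,  0.0274]), 'width': np.float64(0.0072), 'grasp_force': np.float64(58.5604)}
clock 10.5 pos [ 0.4757 -0.2966  0.3927] width 0.0072 dworld mm [-1.2  0.2  2.3] tool units cur [-0.041 -0.01  -0.077] aligned [-0.041 -0.01  -0.077] rot units [-0.004  0.003  0.029]
```

View pics/m5.png

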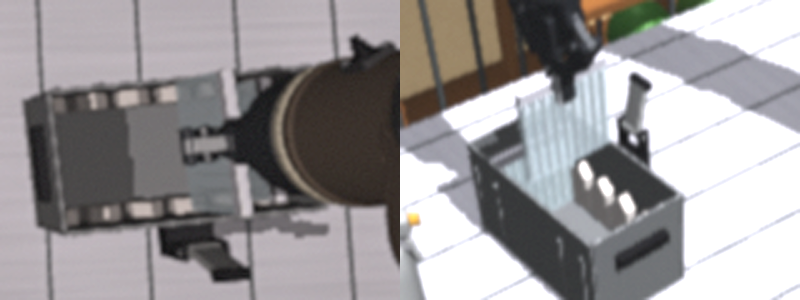

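Run:
```python
from h import *
_,p,R=state()
f=lambda u,v,x,y:((u+.5)/2.5-.5+x,(v+.5)/2.5-.5+y)
z=p[2]-.155+.011
for n,P in(("top",((227,70),(243,215))),("scene",((118,100),(205,65)))):
  W=[onz(n,f(*k,*((340,180) if n=="top" else (170,60))),z) for k in P]
  print(n,[w.round(4).tolist() for w in W],"mid",(sum(W)/2).round(4),"toolrel",(R.T@(sum(W)/2-p)).round(4),[(R.T@(w-p)).round(4).tolist() for w in W])
print(onz("top",((448-340),1)[:0] or f(47,90,340,180),.126),onz("top",f(62,232,340,180),.126))
```

```text
top [[0.5276, -0.2931, 0.2493], [0.4195, -0.2984, 0.2493]] mid [ 0.4735 -0.2958  0.2493] toolrel [-0.0023 -0.0014  0.144 ] [[0.0518, -0.0, 0.144], [-0.0565, -0.0028, 0.144]]
scene [[0.5319, -0.2837, 0.2493], [0.4292, -0.2817, 0.2493]] mid [ 0.4805 -0.2827  0.2493] toolrel [ 0.0056 -0.0139  0.144 ] [[0.0567, -0.0091, 0.144], [-0.0455, -0.0187, 0.144]]
[ 0.52530647 -0.18202052  0.126     ] [ 0.40140777 -0.18955897  0.126     ]
```

In this view the top camera agrees with the known tool pose and the scene camera is about 14 mm off. I'll use the top camera from here on: shift slightly and insert in slot 3.

Call:
{"fn": "send_rows", "kwargs": {
  "series": [
    {"tx":-0.06,"ty":0.08,"tz":0,"rx":0,"ry":0,"rz":0},
    {"tx":-0.06,"ty":0.07,"tz":0,"rx":0,"ry":0,"rz":0},
    {"tx":0,"ty":0,"tz":0.3,"rx":0,"ry":0,"rz":0},
    {"tx":0,"ty":0,"tz":0.3,"rx":0,"ry":0,"rz":0},
    {"tx":0,"ty":0,"tz":0.3,"rx":0,"ry":0,"rz":0},
    {"tx":0,"ty":0,"tz":0.3,"rx":0,"ry":0,"rz":0},
    {"tx":0,"ty":0,"tz":0.3,"rx":0,"ry":0,"rz":0},
    {"tx":0,"ty":0,"tz":0.3,"rx":0,"ry":0,"rz":0},
    {"tx":0,"ty":0,"tz":0.3,"rx":0,"ry":0,"rz":0},
    {"tx":0,"ty":0,"tz":0.1,"rx":0,"ry":0,"rz":0}
  ]
}}

```text
clock: 11.6
ee_pos: [0.472, -0.3017, 0.3254]
tool_rot: [-0.0, 0.999, 0.037, -0.001]
force: [-0.4, -0.4, -0.0]
width: 0.0071
grasp_force: 58.6
```

Call:
{"fn": "send_rows", "kwargs": {
  "series": [
    {"tx":0,"ty":0,"tz":0.1,"rx":0,"ry":0,"rz":0},
    {"tx":0,"ty":0,"tz":0.1,"rx":0,"ry":0,"rz":0},
    {"tx":0,"ty":0,"tz":0.1,"rx":0,"ry":0,"rz":0},
    {"tx":0,"ty":0,"tz":0.1,"rx":0,"ry":0,"rz":0},
    {"tx":0,"ty":0,"tz":0.1,"rx":0,"ry":0,"rz":0},
    {"tx":0,"ty":0,"tz":0.1,"rx":0,"ry":0,"rz":0},
    {"tx":0,"ty":0,"tz":0.1,"rx":0,"ry":0,"rz":0},
    {"tx":0,"ty":0,"tz":0,"rx":0,"ry":0,"rz":0},
    {"tx":0,"ty":0,"tz":0,"rx":0,"ry":0,"rz":0},
    {"tx":0,"ty":0,"tz":0,"rx":0,"ry":0,"rz":0}
  ]
}}

```text
clock: 12.6
ee_pos: [0.4723, -0.3017, 0.3057]
tool_rot: [-0.0, 0.999, 0.037, -0.0]
force: [-0.7, 2.3, -0.8]
width: 0.007
grasp_force: 58.5
```

Run:
```python
from h import *
s,p,R=state();print({k:np.round(s[k],4) for k in("ee_pos","force","torque","width","grasp_force")})
```

```text
{'ee_pos': array([ 0.4723, -0.3017,  0.3057]), 'force': array([-0.6677,  2.2579, -0.7649]), 'torque': array([ 0.2719,  0.0774, -0.1182]), 'width': np.float64(0.007), 'grasp_force': np.float64(58.4985)}
```

Call:
{"fn": "send_rows", "kwargs": {
  "series": [
    {"tx":0,"ty":-0.06,"tz":0,"rx":0,"ry":0,"rz":0},
    {"tx":0,"ty":0,"tz":0.15,"rx":0,"ry":0,"rz":0},
    {"tx":0,"ty":0,"tz":0.15,"rx":0,"ry":0,"rz":0},
    {"tx":0,"ty":0,"tz":0.15,"rx":0,"ry":0,"rz":0},
    {"tx":0,"ty":0,"tz":0.15,"rx":0,"ry":0,"rz":0},
    {"tx":0,"ty":0,"tz":0.15,"rx":0,"ry":0,"rz":0},
    {"tx":0,"ty":0,"tz":0.15,"rx":0,"ry":0,"rz":0},
    {"tx":0,"ty":0,"tz":0.15,"rx":0,"ry":0,"rz":0},
    {"tx":0,"ty":0,"tz":0.15,"rx":0,"ry":0,"rz":0},
    {"tx":0,"ty":0,"tz":0.15,"rx":0,"ry":0,"rz":0}
  ]
}}

```text
clock: 13.6
ee_pos: [0.4722, -0.3, 0.2648]
tool_rot: [0.0, 0.999, 0.037, 0.0]
force: [-0.3, -0.7, -0.5]
width: 0.0068
grasp_force: 58.5
```

Call:
{"fn": "send_rows", "kwargs": {
  "series": [
    {"tx":0,"ty":0,"tz":0.08,"rx":0,"ry":0,"rz":0},
    {"tx":0,"ty":0,"tz":0.06,"rx":0,"ry":0,"rz":0},
    {"tx":0,"ty":0,"tz":0,"rx":0,"ry":0,"rz":0},
    {"tx":0,"ty":0,"tz":0,"rx":0,"ry":0,"rz":0},
    {"tx":0,"ty":0,"tz":0,"rx":0,"ry":0,"rz":0},
    {"tx":0,"ty":0,"tz":0,"rx":0,"ry":0,"rz":0},
    {"tx":0,"ty":0,"tz":0,"rx":0,"ry":0,"rz":0},
    {"tx":0,"ty":0,"tz":0,"rx":0,"ry":0,"rz":0},
    {"tx":0,"ty":0,"tz":0,"rx":0,"ry":0,"rz":0},
    {"tx":0,"ty":0,"tz":0,"rx":0,"ry":0,"rz":0}
  ]
}}

```text
clock: 14.6
ee_pos: [0.4722, -0.3, 0.261]
tool_rot: [0.0, 0.999, 0.037, -0.0]
force: [0.1, 0.2, -0.4]
width: 0.0071
grasp_force: 58.5
```

Run:
```python
from h import *
s,p,R=state();print({k:np.round(s[k],4) for k in("ee_pos","force","torque","width","grasp_force")})
```

```text
{'ee_pos': array([ 0.4722, -0.3   ,  0.261 ]), 'force': array([ 0.1156,  0.2424, -0.3919]), 'torque': array([-0.0348, -0.0144,  0.0403]), 'width': np.float64(0.0071), 'grasp_force': np.float64(58.5293)}
```

Call:
{"fn": "send_rows", "kwargs": {
  "series": [
    {"tx":0,"ty":0,"tz":0.04,"rx":0,"ry":0,"rz":0},
    {"tx":0,"ty":0,"tz":0.03,"rx":0,"ry":0,"rz":0},
    {"tx":0,"ty":0,"tz":0,"rx":0,"ry":0,"rz":0},
    {"tx":0,"ty":0,"tz":0,"rx":0,"ry":0,"rz":0},
    {"tx":0,"ty":0,"tz":0,"rx":0,"ry":0,"rz":0},
    {"tx":0,"ty":0,"tz":0,"rx":0,"ry":0,"rz":0},
    {"tx":0,"ty":0,"tz":0,"rx":0,"ry":0,"rz":0},
    {"tx":0,"ty":0,"tz":0,"rx":0,"ry":0,"rz":0},
    {"tx":0,"ty":0,"tz":0,"rx":0,"ry":0,"rz":0},
    {"tx":0,"ty":0,"tz":0,"rx":0,"ry":0,"rz":0}
  ]
}}

```text
clock: 15.6
ee_pos: [0.4723, -0.3002, 0.26]
tool_rot: [0.0, 0.999, 0.037, 0.0]
force: [-3.8, 0.5, 13.0]
width: 0.0068
grasp_force: 60.7
```

Call:
{"fn": "send_rows", "kwargs": {
  "hand": 0.3,
  "series": [
    {"tx":0,"ty":0,"tz":0,"rx":0,"ry":0,"rz":0},
    {"tx":0,"ty":0,"tz":0,"rx":0,"ry":0,"rz":0},
    {"tx":0,"ty":0,"tz":0,"rx":0,"ry":0,"rz":0},
    {"tx":0,"ty":0,"tz":0,"rx":0,"ry":0,"rz":0},
    {"tx":0,"ty":0,"tz":0,"rx":0,"ry":0,"rz":0},
    {"tx":0,"ty":0,"tz":0,"rx":0,"ry":0,"rz":0},
    {"tx":0,"ty":0,"tz":0,"rx":0,"ry":0,"rz":0},
    {"tx":0,"ty":0,"tz":-0.1,"rx":0,"ry":0,"rz":0},
    {"tx":0,"ty":0,"tz":-0.2,"rx":0,"ry":0,"rz":0},
    {"tx":0,"ty":0,"tz":-0.3,"rx":0,"ry":0,"rz":0}
  ]
}}

```text
clock: 16.6
ee_pos: [0.4721, -0.3, 0.2773]
tool_rot: [-0.0, 0.999, 0.037, -0.0]
force: [0.5, -0.0, 0.1]
width: 0.0255
grasp_force: 0.0
```

Call:
{"fn": "send_rows", "kwargs": {
  "series": [
    {"tx":0,"ty":0,"tz":-0.4,"rx":0,"ry":0,"rz":0},
    {"tx":0,"ty":0,"tz":-0.6,"rx":0,"ry":0,"rz":0},
    {"tx":0,"ty":0,"tz":-0.8,"rx":0,"ry":0,"rz":0},
    {"tx":0,"ty":0,"tz":-0.8,"rx":0,"ry":0,"rz":0},
    {"tx":0,"ty":0,"tz":-0.7,"rx":0,"ry":0,"rz":0},
    {"tx":0,"ty":0,"tz":-0.5,"rx":0,"ry":0,"rz":0},
    {"tx":0,"ty":0,"tz":-0.2,"rx":0,"ry":0,"rz":0},
    {"tx":0,"ty":0,"tz":0,"rx":0,"ry":0,"rz":0},
    {"tx":0,"ty":0,"tz":0,"rx":0,"ry":0,"rz":0},
    {"tx":0,"ty":0,"tz":0,"rx":0,"ry":0,"rz":0}
  ]
}}

```text
clock: 17.6
ee_pos: [0.4719, -0.2999, 0.396]
tool_rot: [-0.0, 0.999, 0.037, -0.001]
force: [-0.7, 0.5, -0.9]
width: 0.0256
grasp_force: 0.0
```

Run:
```python
from h import *
go([.503,.314,.25],.195)
t=bot.camera("top")[:,:,::-1].copy();s=bot.camera("scene")[:,:,::-1].copy()
cv2.imwrite("t3.png",t);cv2.imwrite("s3.png",s)
mosaic("pics/m6.png",[(t,110,180,120),(t,340,180,160),(s,170,60,160),(t,210,120,140)])
```

```text
clock 17.6 pos [ 0.4719 -0.2999  0.396 ] width 0.0256 dworld mm [ 31.1 613.9   9. ] tool units cur [  2.536 -20.332  -0.286] aligned [  4.981 -19.875  -0.299] rot units [-0.011  0.016 -1.518]
```

View pics/m6.png

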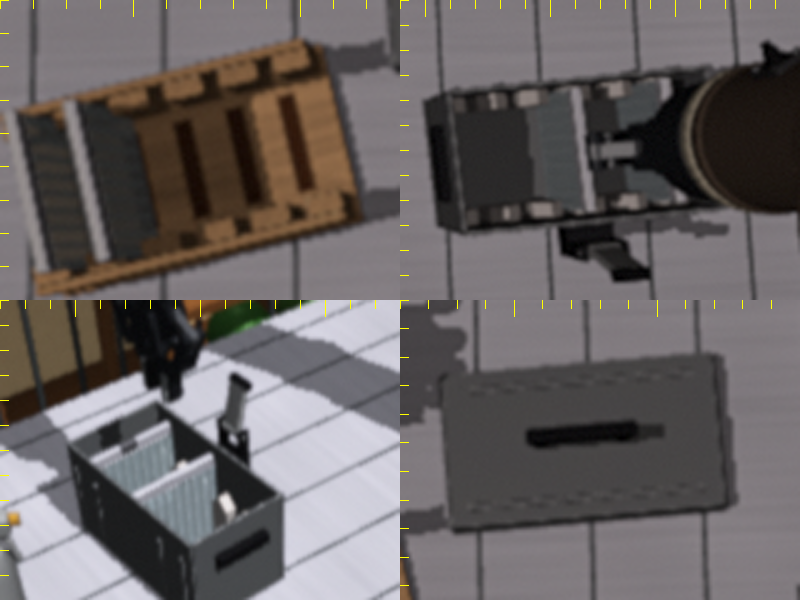

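Pane C is seated in slot 3, with its cap at (580,145) in the top tile. Now pane B.

Call:
{"fn": "send_rows", "kwargs": {
  "hand": 0.34,
  "series": [
    {"tx":0.12,"ty":-0.5,"tz":0,"rx":0,"ry":0,"rz":0},
    {"tx":0.12,"ty":-0.9,"tz":0,"rx":0,"ry":0,"rz":0},
    {"tx":0.12,"ty":-1,"tz":0,"rx":0,"ry":0,"rz":0},
    {"tx":0.12,"ty":-1,"tz":0,"rx":0,"ry":0,"rz":0},
    {"tx":0.12,"ty":-1,"tz":0,"rx":0,"ry":0,"rz":0},
    {"tx":0.12,"ty":-1,"tz":0,"rx":0,"ry":0,"rz":0},
    {"tx":0.12,"ty":-1,"tz":0,"rx":0,"ry":0,"rz":0},
    {"tx":0.12,"ty":-1,"tz":0,"rx":0,"ry":0,"rz":0},
    {"tx":0.12,"ty":-1,"tz":0,"rx":0,"ry":0,"rz":0},
    {"tx":0.12,"ty":-1,"tz":0,"rx":0,"ry":0,"rz":0}
  ]
}}

```text
clock: 18.7
ee_pos: [0.4868, -0.0137, 0.3968]
tool_rot: [-0.0, 0.999, 0.037, -0.0]
force: [1.2, 1.0, 0.5]
width: 0.029
grasp_force: 0.0
```

Call:
{"fn": "send_rows", "kwargs": {
  "series": [
    {"tx":0.13,"ty":-1,"tz":0,"rx":0,"ry":0,"rz":0},
    {"tx":0.13,"ty":-1,"tz":0,"rx":0,"ry":0,"rz":0},
    {"tx":0.13,"ty":-1,"tz":0,"rx":0,"ry":0,"rz":0},
    {"tx":0.13,"ty":-1,"tz":0,"rx":0,"ry":0,"rz":0},
    {"tx":0.13,"ty":-1,"tz":0,"rx":0,"ry":0,"rz":0},
    {"tx":0.13,"ty":-1,"tz":0,"rx":0,"ry":0,"rz":0},
    {"tx":0.13,"ty":-1,"tz":0,"rx":0,"ry":0,"rz":0},
    {"tx":0.13,"ty":-1,"tz":0,"rx":0,"ry":0,"rz":0},
    {"tx":0.13,"ty":-1,"tz":0,"rx":0,"ry":0,"rz":0},
    {"tx":0.13,"ty":-0.9,"tz":0,"rx":0,"ry":0,"rz":0}
  ]
}}

```text
clock: 19.7
ee_pos: [0.5032, 0.2855, 0.3967]
tool_rot: [-0.0, 0.999, 0.038, -0.0]
force: [-0.3, 0.1, 0.6]
width: 0.0291
grasp_force: 0.0
```

Call:
{"fn": "send_rows", "kwargs": {
  "series": [
    {"tx":0.03,"ty":-0.6,"tz":0,"rx":0,"ry":0,"rz":0},
    {"tx":0,"ty":-0.43,"tz":0,"rx":0,"ry":0,"rz":0},
    {"tx":0,"ty":0,"tz":0.2,"rx":0,"ry":0,"rz":-0.76},
    {"tx":0,"ty":0,"tz":0.4,"rx":0,"ry":0,"rz":-0.76},
    {"tx":0,"ty":0,"tz":0.5,"rx":0,"ry":0,"rz":0},
    {"tx":0,"ty":0,"tz":0.6,"rx":0,"ry":0,"rz":0},
    {"tx":0,"ty":0,"tz":0.6,"rx":0,"ry":0,"rz":0},
    {"tx":0,"ty":0,"tz":0.4,"rx":0,"ry":0,"rz":0},
    {"tx":0,"ty":0,"tz":0.2,"rx":0,"ry":0,"rz":0},
    {"tx":0,"ty":0,"tz":0,"rx":0,"ry":0,"rz":0}
  ]
}}

```text
clock: 20.7
ee_pos: [0.5029, 0.3136, 0.3093]
tool_rot: [0.0, 0.995, 0.097, -0.0]
force: [-0.7, -0.4, 0.7]
width: 0.0287
grasp_force: 0.0
```

Run:
```python
from h import *
f=lambda u,v,x,y,k:((u+.5)*k-.5+x,(v+.5)*k-.5+y)
for nm,a,b,x,k,z in(("A",(11,111),(40,269),110,.3,.12),("B",(70,101),(100,260),110,.3,.12),("cab3",(176,83),(190,210),340,.4,.116),("lid grip",(127,137),(237,130),210,.35,.049)):
  p,q=[onz("top",f(*w,x,120 if k==.35 else 180,k),z) for w in(a,b)];d=p-q;print(nm,((p+q)/2).round(4),np.hypot(*d[:2]).round(4),np.arctan2(d[1],d[0]).round(4))
L=[onz("top",f(*w,210,120,.35),.015) for w in((41,78),(322,54),(336,208),(54,230))]
o,y,r=fit(L,[(.0735,.1255),(.0735,-.1255),(-.0735,-.1255),(-.0735,.1255)]);print("lid",o,y,(r*1e3).round(1).tolist())
go([.503,.314,.15],.195)
```

```text
A [0.4939 0.3511 0.12  ] 0.1071 0.1927
B [0.4991 0.3117 0.12  ] 0.1079 0.1935
cab3 [ 0.4731 -0.302   0.116 ] 0.1125 0.0532
lid grip [0.6567 0.0041 0.049 ] 0.0938 1.6082
lid [ 6.56118209e-01 -5.77431215e-04] 0.05719049532985691 [[5.1, 0.3], [4.5, -0.4], [-4.0, -1.5], [-5.6, 1.6]]
clock 20.7 pos [0.5029 0.3136 0.3093] width 0.0287 dworld mm [ 0.1  0.4 -4.3] tool units cur [ 0.005 -0.014  0.145] aligned [ 0.005 -0.014  0.145] rot units [ 0.008  0.013 -0.001]
```

Call:
{"fn": "send_rows", "kwargs": {
  "series": [
    {"tx":-0.08,"ty":0,"tz":0.1,"rx":0,"ry":0,"rz":0},
    {"tx":0,"ty":0,"tz":0.2,"rx":0,"ry":0,"rz":0},
    {"tx":0,"ty":0,"tz":0.2,"rx":0,"ry":0,"rz":0},
    {"tx":0,"ty":0,"tz":0.2,"rx":0,"ry":0,"rz":0},
    {"tx":0,"ty":0,"tz":0.2,"rx":0,"ry":0,"rz":0},
    {"tx":0,"ty":0,"tz":0.2,"rx":0,"ry":0,"rz":0},
    {"tx":0,"ty":0,"tz":0.2,"rx":0,"ry":0,"rz":0},
    {"tx":0,"ty":0,"tz":0.2,"rx":0,"ry":0,"rz":0},
    {"tx":0,"ty":0,"tz":0,"rx":0,"ry":0,"rz":0},
    {"tx":0,"ty":0,"tz":0,"rx":0,"ry":0,"rz":0}
  ]
}}

```text
clock: 21.7
ee_pos: [0.5007, 0.3134, 0.2648]
tool_rot: [0.0, 0.995, 0.097, -0.0]
force: [-0.2, -0.6, 1.6]
width: 0.0292
grasp_force: 0.0
```

Call:
{"fn": "send_rows", "kwargs": {
  "hand": 0,
  "series": [
    {"tx":0,"ty":0,"tz":0,"rx":0,"ry":0,"rz":0},
    {"tx":0,"ty":0,"tz":0,"rx":0,"ry":0,"rz":0},
    {"tx":0,"ty":0,"tz":0,"rx":0,"ry":0,"rz":0},
    {"tx":0,"ty":0,"tz":0,"rx":0,"ry":0,"rz":0},
    {"tx":0,"ty":0,"tz":0,"rx":0,"ry":0,"rz":0},
    {"tx":0,"ty":0,"tz":0,"rx":0,"ry":0,"rz":0},
    {"tx":0,"ty":0,"tz":0,"rx":0,"ry":0,"rz":0},
    {"tx":0,"ty":0,"tz":0,"rx":0,"ry":0,"rz":0},
    {"tx":0,"ty":0,"tz":0,"rx":0,"ry":0,"rz":0},
    {"tx":0,"ty":0,"tz":0,"rx":0,"ry":0,"rz":0}
  ]
}}

```text
clock: 22.7
ee_pos: [0.5009, 0.3135, 0.2653]
tool_rot: [-0.0, 0.995, 0.097, 0.0]
force: [-0.2, 0.1, 5.0]
width: 0.0069
grasp_force: 59.5
```

Call:
{"fn": "send_rows", "kwargs": {
  "series": [
    {"tx":0,"ty":0,"tz":-0.2,"rx":0,"ry":0,"rz":0},
    {"tx":0,"ty":0,"tz":-0.3,"rx":0,"ry":0,"rz":0},
    {"tx":0,"ty":0,"tz":-0.4,"rx":0,"ry":0,"rz":0},
    {"tx":0,"ty":0,"tz":-0.5,"rx":0,"ry":0,"rz":0},
    {"tx":0,"ty":0,"tz":-0.6,"rx":0,"ry":0,"rz":0},
    {"tx":0,"ty":0,"tz":-0.7,"rx":0,"ry":0,"rz":0},
    {"tx":0,"ty":0,"tz":-0.8,"rx":0,"ry":0,"rz":0},
    {"tx":0,"ty":0,"tz":-0.8,"rx":0,"ry":0,"rz":0},
    {"tx":0,"ty":0,"tz":-0.7,"rx":0,"ry":0,"rz":0},
    {"tx":0,"ty":0,"tz":-0.4,"rx":0,"ry":0,"rz":0}
  ]
}}

```text
clock: 23.7
ee_pos: [0.5007, 0.3135, 0.4296]
tool_rot: [-0.001, 0.995, 0.097, 0.001]
force: [-1.1, -0.0, -0.1]
width: 0.007
grasp_force: 58.7
```

Call:
{"fn": "send_rows", "kwargs": {
  "series": [
    {"tx":0,"ty":0,"tz":0,"rx":0,"ry":0,"rz":0.81},
    {"tx":0,"ty":0,"tz":0,"rx":0,"ry":0,"rz":0.81},
    {"tx":-0.13,"ty":0.5,"tz":0,"rx":0,"ry":0,"rz":0},
    {"tx":-0.13,"ty":0.9,"tz":0,"rx":0,"ry":0,"rz":0},
    {"tx":-0.13,"ty":1,"tz":0,"rx":0,"ry":0,"rz":0},
    {"tx":-0.13,"ty":1,"tz":0,"rx":0,"ry":0,"rz":0},
    {"tx":-0.13,"ty":1,"tz":0,"rx":0,"ry":0,"rz":0},
    {"tx":-0.13,"ty":1,"tz":0,"rx":0,"ry":0,"rz":0},
    {"tx":-0.13,"ty":1,"tz":0,"rx":0,"ry":0,"rz":0},
    {"tx":-0.13,"ty":1,"tz":0,"rx":0,"ry":0,"rz":0}
  ]
}}

```text
clock: 24.7
ee_pos: [0.4833, 0.0877, 0.4269]
tool_rot: [0.0, 0.999, 0.033, -0.0]
force: [-0.1, 0.4, -0.5]
width: 0.0072
grasp_force: 58.7
```

Call:
{"fn": "send_rows", "kwargs": {
  "series": [
    {"tx":-0.1,"ty":1,"tz":0,"rx":0,"ry":0,"rz":0},
    {"tx":-0.1,"ty":1,"tz":0,"rx":0,"ry":0,"rz":0},
    {"tx":-0.1,"ty":1,"tz":0,"rx":0,"ry":0,"rz":0},
    {"tx":-0.1,"ty":1,"tz":0,"rx":0,"ry":0,"rz":0},
    {"tx":-0.1,"ty":1,"tz":0,"rx":0,"ry":0,"rz":0},
    {"tx":-0.1,"ty":1,"tz":0,"rx":0,"ry":0,"rz":0},
    {"tx":-0.1,"ty":1,"tz":0,"rx":0,"ry":0,"rz":0},
    {"tx":-0.1,"ty":1,"tz":0,"rx":0,"ry":0,"rz":0},
    {"tx":-0.1,"ty":1,"tz":0,"rx":0,"ry":0,"rz":0},
    {"tx":-0.1,"ty":1,"tz":0,"rx":0,"ry":0,"rz":0}
  ]
}}

```text
clock: 25.7
ee_pos: [0.4726, -0.2132, 0.4269]
tool_rot: [0.0, 0.999, 0.033, -0.0]
force: [-0.5, 1.5, 0.0]
width: 0.0069
grasp_force: 58.7
```

Call:
{"fn": "send_rows", "kwargs": {
  "series": [
    {"tx":-0.1,"ty":1,"tz":0,"rx":0,"ry":0,"rz":0},
    {"tx":-0.1,"ty":1,"tz":0,"rx":0,"ry":0,"rz":0},
    {"tx":-0.1,"ty":0.9,"tz":0,"rx":0,"ry":0,"rz":0},
    {"tx":0,"ty":0.7,"tz":0,"rx":0,"ry":0,"rz":0},
    {"tx":0,"ty":0.4,"tz":0,"rx":0,"ry":0,"rz":0},
    {"tx":0,"ty":0.3,"tz":0,"rx":0,"ry":0,"rz":0},
    {"tx":0,"ty":0,"tz":0.4,"rx":0,"ry":0,"rz":0},
    {"tx":0,"ty":0,"tz":0.4,"rx":0,"ry":0,"rz":0},
    {"tx":0,"ty":0,"tz":0,"rx":0,"ry":0,"rz":0},
    {"tx":0,"ty":0,"tz":0,"rx":0,"ry":0,"rz":0}
  ]
}}

```text
clock: 26.7
ee_pos: [0.4734, -0.3399, 0.4023]
tool_rot: [-0.001, 0.999, 0.034, -0.001]
force: [0.4, -0.0, -0.6]
width: 0.0072
grasp_force: 58.7
```

Run:
```python
from h import *
s,p,R=state();print({k:np.round(s[k],4) for k in("ee_pos","force","torque","width","grasp_force")})
go([.473,-.340,.105],.065)
```

```text
{'ee_pos': array([ 0.4734, -0.3399,  0.4023]), 'force': array([ 0.3679, -0.0022, -0.6255]), 'torque': array([-0.0251, -0.0245, -0.0414]), 'width': np.float64(0.0072), 'grasp_force': np.float64(58.7022)}
clock 26.7 pos [ 0.4734 -0.3399  0.4023] width 0.0072 dworld mm [-4.000e-01 -1.000e-01 -1.423e+02] tool units cur [-0.009  0.009  4.743] aligned [-1.400e-02  4.000e-03  4.743e+00] rot units [-0.014  0.013  0.025]
```

Call:
{"fn": "send_rows", "kwargs": {
  "series": [
    {"tx":0,"ty":0,"tz":0.3,"rx":0,"ry":0,"rz":0},
    {"tx":0,"ty":0,"tz":0.5,"rx":0,"ry":0,"rz":0},
    {"tx":0,"ty":0,"tz":0.5,"rx":0,"ry":0,"rz":0},
    {"tx":0,"ty":0,"tz":0.5,"rx":0,"ry":0,"rz":0},
    {"tx":0,"ty":0,"tz":0.5,"rx":0,"ry":0,"rz":0},
    {"tx":0,"ty":0,"tz":0.3,"rx":0,"ry":0,"rz":0},
    {"tx":0,"ty":0,"tz":0.2,"rx":0,"ry":0,"rz":0},
    {"tx":0,"ty":0,"tz":0.2,"rx":0,"ry":0,"rz":0},
    {"tx":0,"ty":0,"tz":0.2,"rx":0,"ry":0,"rz":0},
    {"tx":0,"ty":0,"tz":0.1,"rx":0,"ry":0,"rz":0}
  ]
}}

```text
clock: 27.7
ee_pos: [0.4733, -0.3408, 0.3036]
tool_rot: [0.0, 0.999, 0.033, 0.0]
force: [0.9, -0.9, -0.4]
width: 0.007
grasp_force: 58.7
```

Call:
{"fn": "send_rows", "kwargs": {
  "series": [
    {"tx":0,"ty":0,"tz":0.2,"rx":0,"ry":0,"rz":0},
    {"tx":0,"ty":0,"tz":0.2,"rx":0,"ry":0,"rz":0},
    {"tx":0,"ty":0,"tz":0.2,"rx":0,"ry":0,"rz":0},
    {"tx":0,"ty":0,"tz":0.2,"rx":0,"ry":0,"rz":0},
    {"tx":0,"ty":0,"tz":0.2,"rx":0,"ry":0,"rz":0},
    {"tx":0,"ty":0,"tz":0.2,"rx":0,"ry":0,"rz":0},
    {"tx":0,"ty":0,"tz":0.1,"rx":0,"ry":0,"rz":0},
    {"tx":0,"ty":0,"tz":0.1,"rx":0,"ry":0,"rz":0},
    {"tx":0,"ty":0,"tz":0.04,"rx":0,"ry":0,"rz":0},
    {"tx":0,"ty":0,"tz":0,"rx":0,"ry":0,"rz":0}
  ]
}}

```text
clock: 28.7
ee_pos: [0.4733, -0.341, 0.2613]
tool_rot: [0.0, 0.999, 0.033, 0.0]
force: [-1.2, 1.0, 3.9]
width: 0.0073
grasp_force: 59.5
```

Call:
{"fn": "send_rows", "kwargs": {
  "hand": 0.3,
  "series": [
    {"tx":0,"ty":0,"tz":0.02,"rx":0,"ry":0,"rz":0},
    {"tx":0,"ty":0,"tz":0,"rx":0,"ry":0,"rz":0},
    {"tx":0,"ty":0,"tz":0,"rx":0,"ry":0,"rz":0},
    {"tx":0,"ty":0,"tz":0,"rx":0,"ry":0,"rz":0},
    {"tx":0,"ty":0,"tz":0,"rx":0,"ry":0,"rz":0},
    {"tx":0,"ty":0,"tz":0,"rx":0,"ry":0,"rz":0},
    {"tx":0,"ty":0,"tz":0,"rx":0,"ry":0,"rz":0},
    {"tx":0,"ty":0,"tz":-0.1,"rx":0,"ry":0,"rz":0},
    {"tx":0,"ty":0,"tz":-0.2,"rx":0,"ry":0,"rz":0},
    {"tx":0,"ty":0,"tz":-0.3,"rx":0,"ry":0,"rz":0}
  ]
}}

```text
clock: 29.7
ee_pos: [0.4732, -0.3408, 0.2785]
tool_rot: [-0.0, 0.999, 0.033, -0.0]
force: [-0.4, 0.1, 0.2]
width: 0.0254
grasp_force: 0.0
```

Call:
{"fn": "send_rows", "kwargs": {
  "series": [
    {"tx":0,"ty":0,"tz":-0.4,"rx":0,"ry":0,"rz":0},
    {"tx":0,"ty":0,"tz":-0.6,"rx":0,"ry":0,"rz":0},
    {"tx":0,"ty":0,"tz":-0.8,"rx":0,"ry":0,"rz":0},
    {"tx":0,"ty":0,"tz":-0.8,"rx":0,"ry":0,"rz":0},
    {"tx":0,"ty":0,"tz":-0.8,"rx":0,"ry":0,"rz":0},
    {"tx":0,"ty":0,"tz":-0.5,"rx":0,"ry":0,"rz":0},
    {"tx":0,"ty":0,"tz":-0.2,"rx":0,"ry":0,"rz":0},
    {"tx":0,"ty":0,"tz":0,"rx":0,"ry":0,"rz":0},
    {"tx":0,"ty":0,"tz":0,"rx":0,"ry":0,"rz":0},
    {"tx":0,"ty":0,"tz":0,"rx":0,"ry":0,"rz":0}
  ]
}}

```text
clock: 30.7
ee_pos: [0.473, -0.3407, 0.4001]
tool_rot: [-0.0, 0.999, 0.033, -0.001]
force: [-0.1, -0.2, 0.3]
width: 0.0254
grasp_force: 0.0
```

Call:
{"fn": "send_rows", "kwargs": {
  "hand": 0.34,
  "series": [
    {"tx":0.1,"ty":-0.5,"tz":0,"rx":0,"ry":0,"rz":0},
    {"tx":0.1,"ty":-0.9,"tz":0,"rx":0,"ry":0,"rz":0},
    {"tx":0.1,"ty":-1,"tz":0,"rx":0,"ry":0,"rz":0},
    {"tx":0.1,"ty":-1,"tz":0,"rx":0,"ry":0,"rz":0},
    {"tx":0.1,"ty":-1,"tz":0,"rx":0,"ry":0,"rz":0},
    {"tx":0.1,"ty":-1,"tz":0,"rx":0,"ry":0,"rz":0},
    {"tx":0.1,"ty":-1,"tz":0,"rx":0,"ry":0,"rz":0},
    {"tx":0.1,"ty":-1,"tz":0,"rx":0,"ry":0,"rz":0},
    {"tx":0.1,"ty":-1,"tz":0,"rx":0,"ry":0,"rz":0},
    {"tx":0.1,"ty":-1,"tz":0,"rx":0,"ry":0,"rz":0}
  ]
}}

```text
clock: 31.7
ee_pos: [0.4842, -0.0551, 0.4007]
tool_rot: [-0.0, 0.999, 0.033, -0.0]
force: [-0.5, -0.0, 0.1]
width: 0.0289
grasp_force: 0.0
```

Call:
{"fn": "send_rows", "kwargs": {
  "series": [
    {"tx":0.1,"ty":-1,"tz":0,"rx":0,"ry":0,"rz":0},
    {"tx":0.1,"ty":-1,"tz":0,"rx":0,"ry":0,"rz":0},
    {"tx":0.1,"ty":-1,"tz":0,"rx":0,"ry":0,"rz":0},
    {"tx":0.1,"ty":-1,"tz":0,"rx":0,"ry":0,"rz":0},
    {"tx":0.1,"ty":-1,"tz":0,"rx":0,"ry":0,"rz":0},
    {"tx":0.1,"ty":-1,"tz":0,"rx":0,"ry":0,"rz":0},
    {"tx":0.1,"ty":-1,"tz":0,"rx":0,"ry":0,"rz":0},
    {"tx":0.1,"ty":-1,"tz":0,"rx":0,"ry":0,"rz":0},
    {"tx":0.1,"ty":-1,"tz":0,"rx":0,"ry":0,"rz":0},
    {"tx":0.1,"ty":-1,"tz":0,"rx":0,"ry":0,"rz":0}
  ]
}}

```text
clock: 32.7
ee_pos: [0.4939, 0.2459, 0.4006]
tool_rot: [0.0, 0.999, 0.033, -0.0]
force: [0.3, 0.1, 0.4]
width: 0.0288
grasp_force: 0.0
```

Call:
{"fn": "send_rows", "kwargs": {
  "series": [
    {"tx":0.1,"ty":-1,"tz":0,"rx":0,"ry":0,"rz":0},
    {"tx":0.1,"ty":-1,"tz":0,"rx":0,"ry":0,"rz":0},
    {"tx":0,"ty":-0.8,"tz":0,"rx":0,"ry":0,"rz":0},
    {"tx":0,"ty":-0.5,"tz":0,"rx":0,"ry":0,"rz":0},
    {"tx":0,"ty":-0.3,"tz":0,"rx":0,"ry":0,"rz":0},
    {"tx":0,"ty":0,"tz":0.3,"rx":0,"ry":0,"rz":-0.8},
    {"tx":0,"ty":0,"tz":0.6,"rx":0,"ry":0,"rz":-0.8},
    {"tx":0,"ty":0,"tz":0.8,"rx":0,"ry":0,"rz":0},
    {"tx":0,"ty":0,"tz":0.7,"rx":0,"ry":0,"rz":0},
    {"tx":0,"ty":0,"tz":0.4,"rx":0,"ry":0,"rz":0}
  ]
}}

```text
clock: 33.7
ee_pos: [0.4938, 0.3508, 0.3153]
tool_rot: [0.001, 0.995, 0.096, -0.001]
force: [0.9, -0.4, -0.2]
width: 0.0296
grasp_force: 0.0
```

Run:
```python
from h import *
go([.494,.3522,.109],.195)
```

```text
clock 33.7 pos [0.4938 0.3508 0.3153] width 0.0296 dworld mm [  0.2   1.4 -51.3] tool units cur [ 0.019 -0.047  1.711] aligned [ 0.016 -0.044  1.711] rot units [ 0.022  0.025 -0.031]
```

Call:
{"fn": "send_rows", "kwargs": {
  "series": [
    {"tx":0,"ty":-0.04,"tz":0.1,"rx":0,"ry":0,"rz":0},
    {"tx":0,"ty":0,"tz":0.2,"rx":0,"ry":0,"rz":0},
    {"tx":0,"ty":0,"tz":0.2,"rx":0,"ry":0,"rz":0},
    {"tx":0,"ty":0,"tz":0.2,"rx":0,"ry":0,"rz":0},
    {"tx":0,"ty":0,"tz":0.2,"rx":0,"ry":0,"rz":0},
    {"tx":0,"ty":0,"tz":0.2,"rx":0,"ry":0,"rz":0},
    {"tx":0,"ty":0,"tz":0.2,"rx":0,"ry":0,"rz":0},
    {"tx":0,"ty":0,"tz":0.2,"rx":0,"ry":0,"rz":0},
    {"tx":0,"ty":0,"tz":0.15,"rx":0,"ry":0,"rz":0},
    {"tx":0,"ty":0,"tz":0,"rx":0,"ry":0,"rz":0}
  ]
}}

```text
clock: 34.7
ee_pos: [0.4936, 0.353, 0.2668]
tool_rot: [0.0, 0.995, 0.097, -0.001]
force: [-0.7, 0.0, 0.8]
width: 0.0292
grasp_force: 0.0
```

Call:
{"fn": "send_rows", "kwargs": {
  "hand": 0,
  "series": [
    {"tx":0,"ty":0,"tz":0,"rx":0,"ry":0,"rz":0},
    {"tx":0,"ty":0,"tz":0,"rx":0,"ry":0,"rz":0},
    {"tx":0,"ty":0,"tz":0,"rx":0,"ry":0,"rz":0},
    {"tx":0,"ty":0,"tz":0,"rx":0,"ry":0,"rz":0},
    {"tx":0,"ty":0,"tz":0,"rx":0,"ry":0,"rz":0},
    {"tx":0,"ty":0,"tz":0,"rx":0,"ry":0,"rz":0},
    {"tx":0,"ty":0,"tz":0,"rx":0,"ry":0,"rz":0},
    {"tx":0,"ty":0,"tz":0,"rx":0,"ry":0,"rz":0},
    {"tx":0,"ty":0,"tz":0,"rx":0,"ry":0,"rz":0},
    {"tx":0,"ty":0,"tz":0,"rx":0,"ry":0,"rz":0}
  ]
}}

```text
clock: 35.7
ee_pos: [0.4938, 0.3533, 0.2679]
tool_rot: [-0.0, 0.995, 0.097, 0.0]
force: [0.0, -0.8, 4.3]
width: 0.0069
grasp_force: 60.1
```

Call:
{"fn": "send_rows", "kwargs": {
  "series": [
    {"tx":0,"ty":0,"tz":-0.2,"rx":0,"ry":0,"rz":0},
    {"tx":0,"ty":0,"tz":-0.3,"rx":0,"ry":0,"rz":0},
    {"tx":0,"ty":0,"tz":-0.4,"rx":0,"ry":0,"rz":0},
    {"tx":0,"ty":0,"tz":-0.5,"rx":0,"ry":0,"rz":0},
    {"tx":0,"ty":0,"tz":-0.6,"rx":0,"ry":0,"rz":0},
    {"tx":0,"ty":0,"tz":-0.7,"rx":0,"ry":0,"rz":0},
    {"tx":0,"ty":0,"tz":-0.8,"rx":0,"ry":0,"rz":0},
    {"tx":0,"ty":0,"tz":-0.8,"rx":0,"ry":0,"rz":0},
    {"tx":0,"ty":0,"tz":-0.7,"rx":0,"ry":0,"rz":0},
    {"tx":0,"ty":0,"tz":-0.4,"rx":0,"ry":0,"rz":0}
  ]
}}

```text
clock: 36.7
ee_pos: [0.4937, 0.3534, 0.4327]
tool_rot: [-0.001, 0.995, 0.097, 0.001]
force: [0.3, -0.7, -1.4]
width: 0.007
grasp_force: 59.2
```

Call:
{"fn": "send_rows", "kwargs": {
  "series": [
    {"tx":0,"ty":0,"tz":0,"rx":0,"ry":0,"rz":0.81},
    {"tx":0,"ty":0,"tz":0,"rx":0,"ry":0,"rz":0.81},
    {"tx":-0.13,"ty":0.5,"tz":0,"rx":0,"ry":0,"rz":0},
    {"tx":-0.13,"ty":0.9,"tz":0,"rx":0,"ry":0,"rz":0},
    {"tx":-0.13,"ty":1,"tz":0,"rx":0,"ry":0,"rz":0},
    {"tx":-0.13,"ty":1,"tz":0,"rx":0,"ry":0,"rz":0},
    {"tx":-0.13,"ty":1,"tz":0,"rx":0,"ry":0,"rz":0},
    {"tx":-0.13,"ty":1,"tz":0,"rx":0,"ry":0,"rz":0},
    {"tx":-0.13,"ty":1,"tz":0,"rx":0,"ry":0,"rz":0},
    {"tx":-0.13,"ty":1,"tz":0,"rx":0,"ry":0,"rz":0}
  ]
}}

```text
clock: 37.7
ee_pos: [0.476, 0.1275, 0.4297]
tool_rot: [0.0, 0.999, 0.032, -0.0]
force: [0.3, -1.4, -0.9]
width: 0.0069
grasp_force: 59.2
```

Call:
{"fn": "send_rows", "kwargs": {
  "series": [
    {"tx":-0.1,"ty":1,"tz":0,"rx":0,"ry":0,"rz":0},
    {"tx":-0.1,"ty":1,"tz":0,"rx":0,"ry":0,"rz":0},
    {"tx":-0.1,"ty":1,"tz":0,"rx":0,"ry":0,"rz":0},
    {"tx":-0.1,"ty":1,"tz":0,"rx":0,"ry":0,"rz":0},
    {"tx":-0.1,"ty":1,"tz":0,"rx":0,"ry":0,"rz":0},
    {"tx":-0.1,"ty":1,"tz":0,"rx":0,"ry":0,"rz":0},
    {"tx":-0.1,"ty":1,"tz":0,"rx":0,"ry":0,"rz":0},
    {"tx":-0.1,"ty":1,"tz":0,"rx":0,"ry":0,"rz":0},
    {"tx":-0.1,"ty":1,"tz":0,"rx":0,"ry":0,"rz":0},
    {"tx":-0.1,"ty":1,"tz":0,"rx":0,"ry":0,"rz":0}
  ]
}}

```text
clock: 38.7
ee_pos: [0.4648, -0.1733, 0.4298]
tool_rot: [0.0, 0.999, 0.033, -0.0]
force: [1.1, -0.2, 0.5]
width: 0.0071
grasp_force: 59.2
```

Call:
{"fn": "send_rows", "kwargs": {
  "series": [
    {"tx":-0.1,"ty":1,"tz":0,"rx":0,"ry":0,"rz":0},
    {"tx":0,"ty":0.8,"tz":0,"rx":0,"ry":0,"rz":0},
    {"tx":0,"ty":0.6,"tz":0,"rx":0,"ry":0,"rz":0},
    {"tx":0,"ty":0.35,"tz":0,"rx":0,"ry":0,"rz":0},
    {"tx":0,"ty":0.2,"tz":0,"rx":0,"ry":0,"rz":0},
    {"tx":0,"ty":0,"tz":0.3,"rx":0,"ry":0,"rz":0},
    {"tx":0,"ty":0,"tz":0.3,"rx":0,"ry":0,"rz":0},
    {"tx":0,"ty":0,"tz":0.2,"rx":0,"ry":0,"rz":0},
    {"tx":0,"ty":0,"tz":0,"rx":0,"ry":0,"rz":0},
    {"tx":0,"ty":0,"tz":0,"rx":0,"ry":0,"rz":0}
  ]
}}

```text
clock: 39.7
ee_pos: [0.4688, -0.2597, 0.4054]
tool_rot: [-0.0, 0.999, 0.032, -0.0]
force: [0.1, -0.5, -1.2]
width: 0.0069
grasp_force: 59.2
```

Run:
```python
from h import *
go([.469,-.260,.108],.065)
```

```text
clock 39.7 pos [ 0.4688 -0.2597  0.4054] width 0.0069 dworld mm [   0.2   -0.3 -142.4] tool units cur [0.009 0.012 4.747] aligned [0.007 0.011 4.747] rot units [-0.004  0.005 -0.003]
```

Call:
{"fn": "send_rows", "kwargs": {
  "series": [
    {"tx":0,"ty":0,"tz":0.3,"rx":0,"ry":0,"rz":0},
    {"tx":0,"ty":0,"tz":0.5,"rx":0,"ry":0,"rz":0},
    {"tx":0,"ty":0,"tz":0.5,"rx":0,"ry":0,"rz":0},
    {"tx":0,"ty":0,"tz":0.5,"rx":0,"ry":0,"rz":0},
    {"tx":0,"ty":0,"tz":0.5,"rx":0,"ry":0,"rz":0},
    {"tx":0,"ty":0,"tz":0.3,"rx":0,"ry":0,"rz":0},
    {"tx":0,"ty":0,"tz":0.2,"rx":0,"ry":0,"rz":0},
    {"tx":0,"ty":0,"tz":0.2,"rx":0,"ry":0,"rz":0},
    {"tx":0,"ty":0,"tz":0.2,"rx":0,"ry":0,"rz":0},
    {"tx":0,"ty":0,"tz":0.1,"rx":0,"ry":0,"rz":0}
  ]
}}

```text
clock: 40.7
ee_pos: [0.4687, -0.2602, 0.3063]
tool_rot: [0.0, 0.999, 0.032, -0.0]
force: [-0.1, -0.4, -0.2]
width: 0.0067
grasp_force: 59.2
```

Call:
{"fn": "send_rows", "kwargs": {
  "series": [
    {"tx":0,"ty":0,"tz":0.2,"rx":0,"ry":0,"rz":0},
    {"tx":0,"ty":0,"tz":0.2,"rx":0,"ry":0,"rz":0},
    {"tx":0,"ty":0,"tz":0.2,"rx":0,"ry":0,"rz":0},
    {"tx":0,"ty":0,"tz":0.2,"rx":0,"ry":0,"rz":0},
    {"tx":0,"ty":0,"tz":0.2,"rx":0,"ry":0,"rz":0},
    {"tx":0,"ty":0,"tz":0.2,"rx":0,"ry":0,"rz":0},
    {"tx":0,"ty":0,"tz":0.1,"rx":0,"ry":0,"rz":0},
    {"tx":0,"ty":0,"tz":0.1,"rx":0,"ry":0,"rz":0},
    {"tx":0,"ty":0,"tz":0.04,"rx":0,"ry":0,"rz":0},
    {"tx":0,"ty":0,"tz":0,"rx":0,"ry":0,"rz":0}
  ]
}}

```text
clock: 41.7
ee_pos: [0.4687, -0.2603, 0.2638]
tool_rot: [0.0, 0.999, 0.032, 0.0]
force: [-1.3, 0.3, 4.0]
width: 0.0071
grasp_force: 59.8
```

Call:
{"fn": "send_rows", "kwargs": {
  "hand": 0.3,
  "series": [
    {"tx":0,"ty":0,"tz":0.02,"rx":0,"ry":0,"rz":0},
    {"tx":0,"ty":0,"tz":0,"rx":0,"ry":0,"rz":0},
    {"tx":0,"ty":0,"tz":0,"rx":0,"ry":0,"rz":0},
    {"tx":0,"ty":0,"tz":0,"rx":0,"ry":0,"rz":0},
    {"tx":0,"ty":0,"tz":0,"rx":0,"ry":0,"rz":0},
    {"tx":0,"ty":0,"tz":0,"rx":0,"ry":0,"rz":0},
    {"tx":0,"ty":0,"tz":0,"rx":0,"ry":0,"rz":0},
    {"tx":0,"ty":0,"tz":-0.1,"rx":0,"ry":0,"rz":0},
    {"tx":0,"ty":0,"tz":-0.2,"rx":0,"ry":0,"rz":0},
    {"tx":0,"ty":0,"tz":-0.3,"rx":0,"ry":0,"rz":0}
  ]
}}

```text
clock: 42.7
ee_pos: [0.4686, -0.2602, 0.2812]
tool_rot: [-0.0, 0.999, 0.032, -0.0]
force: [-0.7, -0.1, -0.9]
width: 0.0256
grasp_force: 0.0
```

Call:
{"fn": "send_rows", "kwargs": {
  "series": [
    {"tx":0,"ty":0,"tz":-0.4,"rx":0,"ry":0,"rz":0},
    {"tx":0,"ty":0,"tz":-0.6,"rx":0,"ry":0,"rz":0},
    {"tx":0,"ty":0,"tz":-0.8,"rx":0,"ry":0,"rz":0},
    {"tx":0,"ty":0,"tz":-0.8,"rx":0,"ry":0,"rz":0},
    {"tx":0,"ty":0,"tz":-0.8,"rx":0,"ry":0,"rz":0},
    {"tx":0,"ty":0,"tz":-0.8,"rx":0,"ry":0,"rz":0},
    {"tx":0,"ty":0.3,"tz":-0.5,"rx":0,"ry":0,"rz":0},
    {"tx":0,"ty":0.8,"tz":-0.2,"rx":0,"ry":0,"rz":0},
    {"tx":0,"ty":1,"tz":0,"rx":0,"ry":0,"rz":0},
    {"tx":0,"ty":0.8,"tz":0,"rx":0,"ry":0,"rz":0}
  ]
}}

```text
clock: 43.7
ee_pos: [0.474, -0.3483, 0.4295]
tool_rot: [0.001, 0.999, 0.032, 0.001]
force: [0.4, -0.3, -0.0]
width: 0.026
grasp_force: 0.0
```

Call:
{"fn": "send_rows", "kwargs": {
  "hand": 0.5,
  "series": [
    {"tx":0,"ty":0.9,"tz":0,"rx":0,"ry":0,"rz":0},
    {"tx":0,"ty":0.9,"tz":0,"rx":0,"ry":0,"rz":0},
    {"tx":0,"ty":0.9,"tz":0,"rx":0,"ry":0,"rz":0},
    {"tx":0,"ty":0.9,"tz":0,"rx":0,"ry":0,"rz":0},
    {"tx":0,"ty":0.6,"tz":0,"rx":0,"ry":0,"rz":0},
    {"tx":0,"ty":0.4,"tz":0,"rx":0,"ry":0,"rz":0},
    {"tx":0,"ty":0,"tz":0,"rx":0,"ry":0,"rz":0},
    {"tx":0,"ty":0,"tz":0,"rx":0,"ry":0,"rz":0},
    {"tx":0,"ty":0,"tz":0,"rx":0,"ry":0,"rz":0},
    {"tx":0,"ty":0,"tz":0,"rx":0,"ry":0,"rz":0}
  ]
}}

```text
clock: 44.7
ee_pos: [0.4834, -0.4837, 0.4282]
tool_rot: [-0.0, 0.999, 0.033, 0.0]
force: [0.3, -0.2, 0.4]
width: 0.0427
grasp_force: 0.0
```

Run:
```python
from h import *
t=bot.camera("top")[:,:,::-1].copy();s=bot.camera("scene")[:,:,::-1].copy()
cv2.imwrite("t4.png",t);cv2.imwrite("s4.png",s)
mosaic("pics/m7.png",[(t,110,180,120),(t,340,180,160),(s,170,60,160),(t,210,120,140)])
```

```text
(no output)
```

View pics/m7.png

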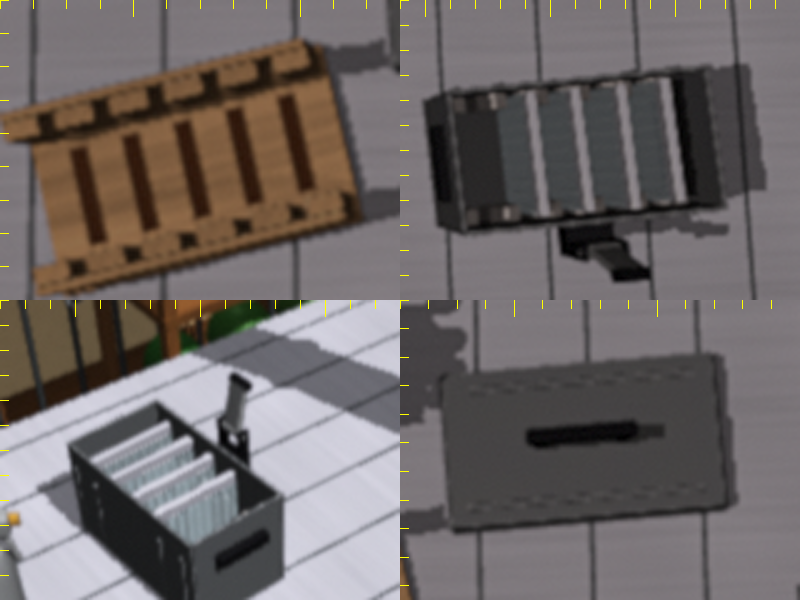

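Run:
```python
from h import *
s,p,R=state();print(s["q"].round(3),p.round(4))
f=lambda u,v,x,y,k:((u+.5)*k-.5+x,(v+.5)*k-.5+y)
C=[]
for n,a,b in((4,(128,92),(143,212)),(3,(173,88),(190,208)),(2,(220,82),(235,203)),(1,(268,77),(283,197))):
  p_,q=[onz("top",f(*w,340,180,.4),.116) for w in(a,b)];d=p_-q;C.append((p_+q)/2);print(n,C[-1].round(4),np.hypot(*d[:2]).round(4),np.arctan2(d[1],d[0]).round(4))
d=C[0]-C[3];print("yaw",np.arctan2(-d[0],d[1]),np.hypot(*d[:2]))
u=np.array([onz("top",f(*w,340,180,.4),.126) for w in((47,92),(310,67))]);l=np.array([onz("top",f(*w,340,180,.4),.126) for w in((62,231),(322,206))])
print(u.round(4),l.round(4),(u.mean(0)+l.mean(0))/2)
# lid darkness profile along the x direction in raw top
g=cv2.cvtColor(cv2.imread("t4.png"),cv2.COLOR_BGR2GRAY); print(g[135:210,260].tolist()); print(g[210:275,400].tolist())
print("lid top/bottom raw y 260:", )
```

```text
[ 0.729  0.52  -0.034  1.373  0.018  1.249 -0.812] [ 0.4833 -0.484   0.4281]
4 [ 0.4693 -0.2598  0.116 ] 0.1064 0.0724
3 [ 0.4717 -0.3006  0.116 ] 0.1066 0.0846
2 [ 0.4755 -0.3416  0.116 ] 0.1074 0.0627
1 [ 0.4792 -0.3843  0.116 ] 0.1065 0.0592
yaw 0.07980182727678563 0.12493468582292482
[[ 0.5235 -0.1819  0.126 ]
 [ 0.5394 -0.4144  0.126 ]] [[ 0.4023 -0.1896  0.126 ]
 [ 0.4178 -0.4164  0.126 ]] [ 0.47077521 -0.30057914  0.126     ]
[123, 123, 125, 124, 123, 121, 118, 103, 79, 67, 68, 66, 68, 71, 69, 59, 60, 66, 68, 69, 67, 68, 67, 68, 68, 69, 68, 69, 67, 51, 24, 10, 11, 13, 8, 2, 23, 55, 69, 70, 68, 68, 68, 69, 69, 69, 69, 68, 69, 69, 69, 70, 67, 63, 64, 68, 62, 62, 69, 70, 71, 70, 52, 46, 85, 114, 121, 120, 120, 121, 123, 125, 124, 124, 123]
[121, 103, 77, 53, 25, 18, 36, 56, 67, 70, 68, 66, 68, 69, 70, 69, 68, 69, 69, 70, 71, 69, 68, 68, 71, 71, 70, 69, 69, 69, 71, 71, 69, 68, 67, 70, 71, 69, 69, 68, 68, 69, 68, 67, 67, 68, 68, 66, 63, 55, 49, 58, 66, 74, 88, 98, 77, 37, 23, 55, 77, 92, 99, 101, 100]
lid top/bottom raw y 260:
```

All four panes stand in slots 1–4, the rack is empty and the lid hasn't moved. Its grip bar runs from (527,437) to (637,430) in the tile. Next is the lid.

Call:
{"fn": "send_rows", "kwargs": {
  "series": [
    {"tx":0,"ty":0,"tz":0,"rx":0,"ry":0,"rz":-0.98},
    {"tx":0,"ty":0,"tz":0,"rx":0,"ry":0,"rz":-0.98},
    {"tx":0,"ty":0,"tz":0,"rx":0,"ry":0,"rz":-0.98},
    {"tx":0,"ty":0,"tz":0,"rx":0,"ry":0,"rz":-0.98},
    {"tx":0,"ty":0,"tz":0,"rx":0,"ry":0,"rz":-0.98},
    {"tx":0,"ty":0,"tz":0,"rx":0,"ry":0,"rz":-0.98},
    {"tx":0,"ty":0,"tz":0,"rx":0,"ry":0,"rz":-0.98},
    {"tx":0,"ty":0,"tz":0,"rx":0,"ry":0,"rz":-0.98},
    {"tx":0,"ty":0,"tz":0,"rx":0,"ry":0,"rz":-0.98},
    {"tx":0,"ty":0,"tz":0,"rx":0,"ry":0,"rz":-0.98}
  ]
}}

```text
clock: 45.8
ee_pos: [0.4831, -0.4844, 0.4279]
tool_rot: [0.0, 0.911, 0.413, -0.0]
force: [-0.6, -0.2, -0.1]
width: 0.0429
grasp_force: 0.0
```

Call:
{"fn": "send_rows", "kwargs": {
  "series": [
    {"tx":0,"ty":0,"tz":0,"rx":0,"ry":0,"rz":-0.98},
    {"tx":0,"ty":0,"tz":0,"rx":0,"ry":0,"rz":-0.98},
    {"tx":0,"ty":0,"tz":0,"rx":0,"ry":0,"rz":-0.98},
    {"tx":0,"ty":0,"tz":0,"rx":0,"ry":0,"rz":-0.98},
    {"tx":0,"ty":0,"tz":0,"rx":0,"ry":0,"rz":-0.98},
    {"tx":0,"ty":0,"tz":0,"rx":0,"ry":0,"rz":-0.98},
    {"tx":0,"ty":0,"tz":0,"rx":0,"ry":0,"rz":-0.98},
    {"tx":0,"ty":0,"tz":0,"rx":0,"ry":0,"rz":-0.98},
    {"tx":0,"ty":0,"tz":0,"rx":0,"ry":0,"rz":-0.98},
    {"tx":0,"ty":0,"tz":0,"rx":0,"ry":0,"rz":-0.9}
  ]
}}

```text
clock: 46.8
ee_pos: [0.4831, -0.4845, 0.4279]
tool_rot: [0.0, 0.686, 0.727, -0.0]
force: [-0.2, 0.3, -0.5]
width: 0.0425
grasp_force: 0.0
```

Run:
```python
from h import *
go([.6565,.003,.044],1.628); print(state()[0]["q"].round(3))
```

```text
clock 46.8 pos [ 0.4831 -0.4845  0.4279] width 0.0425 dworld mm [ 173.4  487.5 -228.9] tool units cur [15.887  6.715  7.629] aligned [15.892  6.7    7.631] rot units [-0.     0.002  0.012]
[ 0.942  0.552 -0.389  1.351  0.209  1.279  0.604]
```

Call:
{"fn": "send_rows", "kwargs": {
  "series": [
    {"tx":0.8,"ty":0.34,"tz":0,"rx":0,"ry":0,"rz":0},
    {"tx":0.8,"ty":0.34,"tz":0,"rx":0,"ry":0,"rz":0},
    {"tx":0.8,"ty":0.34,"tz":0,"rx":0,"ry":0,"rz":0},
    {"tx":0.8,"ty":0.34,"tz":0,"rx":0,"ry":0,"rz":0},
    {"tx":0.8,"ty":0.34,"tz":0,"rx":0,"ry":0,"rz":0},
    {"tx":0.8,"ty":0.34,"tz":0,"rx":0,"ry":0,"rz":0},
    {"tx":0.8,"ty":0.34,"tz":0,"rx":0,"ry":0,"rz":0},
    {"tx":0.8,"ty":0.34,"tz":0,"rx":0,"ry":0,"rz":0},
    {"tx":0.8,"ty":0.34,"tz":0,"rx":0,"ry":0,"rz":0},
    {"tx":0.8,"ty":0.34,"tz":0,"rx":0,"ry":0,"rz":0}
  ]
}}

```text
clock: 47.8
ee_pos: [0.572, -0.2382, 0.428]
tool_rot: [0.0, 0.687, 0.726, -0.0]
force: [1.4, -0.1, -0.1]
width: 0.0428
grasp_force: 0.0
```

Call:
{"fn": "send_rows", "kwargs": {
  "series": [
    {"tx":0.9,"ty":0.36,"tz":0,"rx":0,"ry":0,"rz":0},
    {"tx":0.9,"ty":0.36,"tz":0,"rx":0,"ry":0,"rz":0},
    {"tx":0.9,"ty":0.36,"tz":0,"rx":0,"ry":0,"rz":0},
    {"tx":0.9,"ty":0.36,"tz":0,"rx":0,"ry":0,"rz":0},
    {"tx":0.9,"ty":0.36,"tz":0,"rx":0,"ry":0,"rz":0},
    {"tx":0.9,"ty":0.36,"tz":0,"rx":0,"ry":0,"rz":0},
    {"tx":0.9,"ty":0.36,"tz":0,"rx":0,"ry":0,"rz":0},
    {"tx":0.9,"ty":0.36,"tz":0,"rx":0,"ry":0,"rz":0},
    {"tx":0.5,"ty":0.3,"tz":0,"rx":0,"ry":0,"rz":0},
    {"tx":0.2,"ty":0.12,"tz":0,"rx":0,"ry":0,"rz":0}
  ]
}}

```text
clock: 48.8
ee_pos: [0.658, 0.0046, 0.4278]
tool_rot: [-0.0, 0.687, 0.727, 0.0]
force: [0.8, -0.1, 0.2]
width: 0.0427
grasp_force: 0.0
```

Call:
{"fn": "send_rows", "kwargs": {
  "series": [
    {"tx":0,"ty":0,"tz":0.3,"rx":0,"ry":0,"rz":0},
    {"tx":0,"ty":0,"tz":0.6,"rx":0,"ry":0,"rz":0},
    {"tx":0,"ty":0,"tz":0.7,"rx":0,"ry":0,"rz":0},
    {"tx":0,"ty":0,"tz":0.7,"rx":0,"ry":0,"rz":0},
    {"tx":0,"ty":0,"tz":0.7,"rx":0,"ry":0,"rz":0},
    {"tx":0,"ty":0,"tz":0.7,"rx":0,"ry":0,"rz":0},
    {"tx":0,"ty":0,"tz":0.7,"rx":0,"ry":0,"rz":0},
    {"tx":0,"ty":0,"tz":0.5,"rx":0,"ry":0,"rz":0},
    {"tx":0,"ty":0,"tz":0.3,"rx":0,"ry":0,"rz":0},
    {"tx":0,"ty":0,"tz":0,"rx":0,"ry":0,"rz":0}
  ]
}}

```text
clock: 49.8
ee_pos: [0.6572, 0.0016, 0.2705]
tool_rot: [-0.001, 0.688, 0.726, -0.001]
force: [-0.3, -0.4, -0.7]
width: 0.0424
grasp_force: 0.0
```

Run:
```python
from h import *
go([.6565,.003,.044],1.628)
t=bot.camera("top")[:,:,::-1].copy();s=bot.camera("scene")[:,:,::-1].copy()
big=lambda im,x,y,w:cv2.convertScaleAbs(cv2.resize(im[y:y+w*3//4,x:x+w],(400,300),interpolation=cv2.INTER_CUBIC),alpha=1.8,beta=20)
cv2.imwrite("pics/m8.png",np.hstack([big(t,210,110,140),big(s,180,180,140)]))
```

```text
clock 49.8 pos [0.6572 0.0016 0.2705] width 0.0424 dworld mm [ -0.7   1.4 -71.5] tool units cur [ 0.05  -0.017  2.383] aligned [ 0.049 -0.022  2.383] rot units [-0.026  0.006 -0.043]
```

View pics/m8.png

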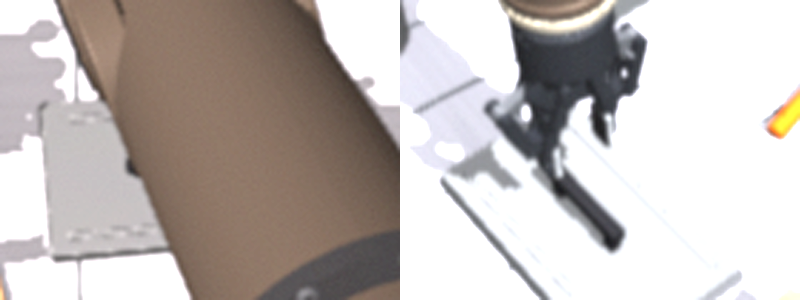

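The lid is still in place and the fingers are above the bar. Descending to grip.

Call:
{"fn": "send_rows", "kwargs": {
  "series": [
    {"tx":0.04,"ty":0,"tz":0.3,"rx":0,"ry":0,"rz":0},
    {"tx":0,"ty":0,"tz":0.4,"rx":0,"ry":0,"rz":0},
    {"tx":0,"ty":0,"tz":0.4,"rx":0,"ry":0,"rz":0},
    {"tx":0,"ty":0,"tz":0.3,"rx":0,"ry":0,"rz":0},
    {"tx":0,"ty":0,"tz":0.3,"rx":0,"ry":0,"rz":0},
    {"tx":0,"ty":0,"tz":0.3,"rx":0,"ry":0,"rz":0},
    {"tx":0,"ty":0,"tz":0.2,"rx":0,"ry":0,"rz":0},
    {"tx":0,"ty":0,"tz":0.1,"rx":0,"ry":0,"rz":0},
    {"tx":0,"ty":0,"tz":0.05,"rx":0,"ry":0,"rz":0},
    {"tx":0,"ty":0,"tz":0,"rx":0,"ry":0,"rz":0}
  ]
}}

```text
clock: 50.9
ee_pos: [0.6577, 0.0038, 0.2014]
tool_rot: [0.0, 0.688, 0.726, 0.0]
force: [-0.4, -0.5, -0.4]
width: 0.0424
grasp_force: 0.0
```

Call:
{"fn": "send_rows", "kwargs": {
  "hand": 0,
  "series": [
    {"tx":0,"ty":0,"tz":0,"rx":0,"ry":0,"rz":0},
    {"tx":0,"ty":0,"tz":0,"rx":0,"ry":0,"rz":0},
    {"tx":0,"ty":0,"tz":0,"rx":0,"ry":0,"rz":0},
    {"tx":0,"ty":0,"tz":0,"rx":0,"ry":0,"rz":0},
    {"tx":0,"ty":0,"tz":0,"rx":0,"ry":0,"rz":0},
    {"tx":0,"ty":0,"tz":0,"rx":0,"ry":0,"rz":0},
    {"tx":0,"ty":0,"tz":0,"rx":0,"ry":0,"rz":0},
    {"tx":0,"ty":0,"tz":0,"rx":0,"ry":0,"rz":0},
    {"tx":0,"ty":0,"tz":0,"rx":0,"ry":0,"rz":0},
    {"tx":0,"ty":0,"tz":0,"rx":0,"ry":0,"rz":0}
  ]
}}

```text
clock: 51.9
ee_pos: [0.6579, 0.0038, 0.202]
tool_rot: [0.0, 0.688, 0.726, 0.0]
force: [-0.9, -0.5, 5.4]
width: 0.013
grasp_force: 58.9
```

Run:
```python
from h import *
s,p,R=state();print({k:np.round(s[k],4) for k in("ee_pos","tool_rot","force","torque","width","grasp_force")})
```

```text
{'ee_pos': array([0.6579, 0.0038, 0.202 ]), 'tool_rot': array([4.000e-04, 6.875e-01, 7.262e-01, 4.000e-04]), 'force': array([-0.9437, -0.4976,  5.4042]), 'torque': array([-0.0212,  0.1281,  0.0839]), 'width': np.float64(0.013), 'grasp_force': np.float64(58.9126)}
```

Call:
{"fn": "send_rows", "kwargs": {
  "series": [
    {"tx":0,"ty":0,"tz":-0.2,"rx":0,"ry":0,"rz":0},
    {"tx":0,"ty":0,"tz":-0.4,"rx":0,"ry":0,"rz":0},
    {"tx":0,"ty":0,"tz":-0.6,"rx":0,"ry":0,"rz":0},
    {"tx":0,"ty":0,"tz":-0.8,"rx":0,"ry":0,"rz":0},
    {"tx":0,"ty":0,"tz":-0.9,"rx":0,"ry":0,"rz":0},
    {"tx":0,"ty":0,"tz":-0.9,"rx":0,"ry":0,"rz":0},
    {"tx":0,"ty":0,"tz":-0.9,"rx":0,"ry":0,"rz":0},
    {"tx":0,"ty":0,"tz":-0.9,"rx":0,"ry":0,"rz":0},
    {"tx":0,"ty":0,"tz":-0.7,"rx":0,"ry":0,"rz":0},
    {"tx":0,"ty":0,"tz":-0.3,"rx":0,"ry":0,"rz":0}
  ]
}}

```text
clock: 52.9
ee_pos: [0.6577, 0.004, 0.4022]
tool_rot: [0.001, 0.687, 0.726, 0.001]
force: [0.3, 0.1, -2.5]
width: 0.0127
grasp_force: 58.8
```

Call:
{"fn": "send_rows", "kwargs": {
  "series": [
    {"tx":-0.3,"ty":-0.2,"tz":0,"rx":0,"ry":0,"rz":-0.14},
    {"tx":-0.6,"ty":-0.4,"tz":0,"rx":0,"ry":0,"rz":0},
    {"tx":-0.75,"ty":-0.53,"tz":0,"rx":0,"ry":0,"rz":0},
    {"tx":-0.75,"ty":-0.53,"tz":0,"rx":0,"ry":0,"rz":0},
    {"tx":-0.75,"ty":-0.53,"tz":0,"rx":0,"ry":0,"rz":0},
    {"tx":-0.75,"ty":-0.53,"tz":0,"rx":0,"ry":0,"rz":0},
    {"tx":-0.75,"ty":-0.53,"tz":0,"rx":0,"ry":0,"rz":0},
    {"tx":-0.75,"ty":-0.53,"tz":0,"rx":0,"ry":0,"rz":0},
    {"tx":-0.75,"ty":-0.53,"tz":0,"rx":0,"ry":0,"rz":0},
    {"tx":-0.75,"ty":-0.53,"tz":0,"rx":0,"ry":0,"rz":0}
  ]
}}

```text
clock: 53.9
ee_pos: [0.5244, -0.2138, 0.3977]
tool_rot: [-0.001, 0.683, 0.73, -0.001]
force: [-0.2, 0.8, -3.0]
width: 0.0127
grasp_force: 58.8
```

Call:
{"fn": "send_rows", "kwargs": {
  "series": [
    {"tx":-0.7,"ty":-0.5,"tz":0,"rx":0,"ry":0,"rz":0},
    {"tx":-0.7,"ty":-0.5,"tz":0,"rx":0,"ry":0,"rz":0},
    {"tx":-0.6,"ty":-0.4,"tz":0,"rx":0,"ry":0,"rz":0},
    {"tx":-0.4,"ty":-0.3,"tz":0,"rx":0,"ry":0,"rz":0},
    {"tx":-0.25,"ty":-0.2,"tz":0,"rx":0,"ry":0,"rz":0},
    {"tx":-0.16,"ty":-0.15,"tz":0,"rx":0,"ry":0,"rz":0},
    {"tx":0,"ty":0,"tz":0,"rx":0,"ry":0,"rz":0},
    {"tx":0,"ty":0,"tz":0,"rx":0,"ry":0,"rz":0},
    {"tx":0,"ty":0,"tz":0,"rx":0,"ry":0,"rz":0},
    {"tx":0,"ty":0,"tz":0,"rx":0,"ry":0,"rz":0}
  ]
}}

```text
clock: 54.9
ee_pos: [0.4709, -0.2997, 0.3994]
tool_rot: [0.0, 0.683, 0.73, 0.0]
force: [-0.1, 0.2, -2.8]
width: 0.0129
grasp_force: 58.8
```

Run:
```python
from h import *
go([.4708,-.3006,.161],1.637)
t=bot.camera("top")[:,:,::-1].copy();s=bot.camera("scene")[:,:,::-1].copy()
cv2.imwrite("t5.png",t);cv2.imwrite("s5.png",s)
big=lambda im,x,y,w:cv2.convertScaleAbs(cv2.resize(im[y:y+w*3//4,x:x+w],(400,300),interpolation=cv2.INTER_CUBIC),alpha=1.6,beta=20)
cv2.imwrite("pics/m9.png",np.hstack([big(t,330,160,200),big(s,160,40,170)]))
```

```text
clock 54.9 pos [ 0.4709 -0.2997  0.3994] width 0.0129 dworld mm [ -0.1  -0.9 -83.4] tool units cur [-0.029 -0.005  2.779] aligned [-0.028 -0.005  2.779] rot units [ 0.004 -0.001  0.014]
```

View pics/m9.png

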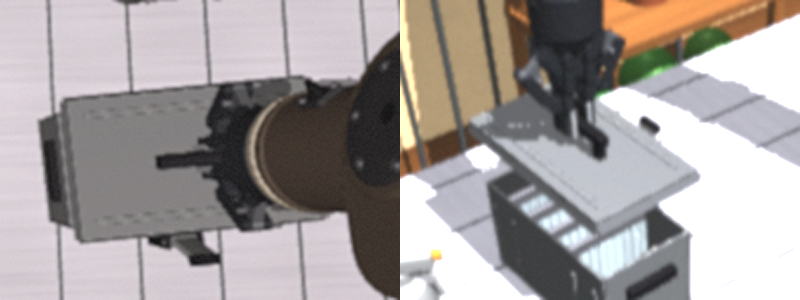

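Run:
```python
from h import *
_,p,R=state(); yaw=.066
f=lambda u,v,x,y,k:((u+.5)*k-.5+x,(v+.5)*k-.5+y)
ey=np.array([-np.sin(yaw),np.cos(yaw),0])
a,b=[onz("top",f(*w,330,160,.5),.212) for w in((62,100),(82,242))]
g=onz("top",f(157,160,330,160,.5),.244)
print("edge mid",(a+b)/2,"len",np.hypot(*(a-b)[:2]),"centre",(a+b)/2-.1255*ey,"toolrel",R.T@((a+b)/2-.1255*ey-p))
print("grip end",g,"centre",g-.048*ey)
# scene bias-free check: scene corners
sc=[onz("scene",f(u-400,v,160,40,.425),.212) for u,v in((698,176),(598,224),(470,122),(570,78))]
print(np.round(sc,4).tolist())
```

```text
edge mid [ 0.46108453 -0.17642441  0.212     ] len 0.1396305312113483 centre [ 0.46936152 -0.30165117  0.212     ] toolrel [-0.00155159 -0.00147246  0.18734081]
grip end [ 0.46879463 -0.24979258  0.244     ] centre [ 0.47196033 -0.29768808  0.244     ]
[[0.4009, -0.171, 0.212], [0.5303, -0.1691, 0.212], [0.5478, -0.4088, 0.212], [0.4083, -0.4164, 0.212]]
```

Call:
{"fn": "send_rows", "kwargs": {
  "series": [
    {"tx":-0.03,"ty":0,"tz":0.2,"rx":0,"ry":0,"rz":0},
    {"tx":0,"ty":0,"tz":0.3,"rx":0,"ry":0,"rz":0},
    {"tx":0,"ty":0,"tz":0.4,"rx":0,"ry":0,"rz":0},
    {"tx":0,"ty":0,"tz":0.4,"rx":0,"ry":0,"rz":0},
    {"tx":0,"ty":0,"tz":0.4,"rx":0,"ry":0,"rz":0},
    {"tx":0,"ty":0,"tz":0.3,"rx":0,"ry":0,"rz":0},
    {"tx":0,"ty":0,"tz":0.2,"rx":0,"ry":0,"rz":0},
    {"tx":0,"ty":0,"tz":0.1,"rx":0,"ry":0,"rz":0},
    {"tx":0,"ty":0,"tz":0.08,"rx":0,"ry":0,"rz":0},
    {"tx":0,"ty":0,"tz":0.05,"rx":0,"ry":0,"rz":0}
  ]
}}

```text
clock: 56.0
ee_pos: [0.4706, -0.3014, 0.3265]
tool_rot: [0.0, 0.683, 0.73, 0.0]
force: [0.8, 0.7, -2.2]
width: 0.0126
grasp_force: 58.8
```

Call:
{"fn": "send_rows", "kwargs": {
  "series": [
    {"tx":0,"ty":0,"tz":0.03,"rx":0,"ry":0,"rz":0},
    {"tx":0,"ty":0,"tz":0.03,"rx":0,"ry":0,"rz":0},
    {"tx":0,"ty":0,"tz":0.03,"rx":0,"ry":0,"rz":0},
    {"tx":0,"ty":0,"tz":0.03,"rx":0,"ry":0,"rz":0},
    {"tx":0,"ty":0,"tz":0,"rx":0,"ry":0,"rz":0},
    {"tx":0,"ty":0,"tz":0,"rx":0,"ry":0,"rz":0},
    {"tx":0,"ty":0,"tz":0,"rx":0,"ry":0,"rz":0},
    {"tx":0,"ty":0,"tz":0,"rx":0,"ry":0,"rz":0},
    {"tx":0,"ty":0,"tz":0,"rx":0,"ry":0,"rz":0},
    {"tx":0,"ty":0,"tz":0,"rx":0,"ry":0,"rz":0}
  ]
}}

```text
clock: 57.0
ee_pos: [0.4705, -0.3014, 0.3228]
tool_rot: [0.0, 0.683, 0.73, -0.0]
force: [-0.5, -0.4, -3.3]
width: 0.0127
grasp_force: 58.8
```

Run:
```python
from h import *
s,p,R=state();print({k:np.round(s[k],4) for k in("ee_pos","tool_rot","force","torque","width","grasp_force")})
```

```text
{'ee_pos': array([ 0.4705, -0.3014,  0.3228]), 'tool_rot': array([ 0.    ,  0.6834,  0.73  , -0.    ]), 'force': array([-0.5328, -0.4106, -3.3016]), 'torque': array([ 0.0239, -0.0007,  0.0569]), 'width': np.float64(0.0127), 'grasp_force': np.float64(58.8051)}
```

Call:
{"fn": "send_rows", "kwargs": {
  "series": [
    {"tx":0,"ty":0,"tz":0.04,"rx":0,"ry":0,"rz":0},
    {"tx":0,"ty":0,"tz":0.04,"rx":0,"ry":0,"rz":0},
    {"tx":0,"ty":0,"tz":0.04,"rx":0,"ry":0,"rz":0},
    {"tx":0,"ty":0,"tz":0.04,"rx":0,"ry":0,"rz":0},
    {"tx":0,"ty":0,"tz":0.04,"rx":0,"ry":0,"rz":0},
    {"tx":0,"ty":0,"tz":0.03,"rx":0,"ry":0,"rz":0},
    {"tx":0,"ty":0,"tz":0,"rx":0,"ry":0,"rz":0},
    {"tx":0,"ty":0,"tz":0,"rx":0,"ry":0,"rz":0},
    {"tx":0,"ty":0,"tz":0,"rx":0,"ry":0,"rz":0},
    {"tx":0,"ty":0,"tz":0,"rx":0,"ry":0,"rz":0}
  ]
}}

```text
clock: 58.0
ee_pos: [0.4705, -0.3014, 0.3161]
tool_rot: [0.0, 0.683, 0.73, -0.0]
force: [-1.2, 0.9, 3.0]
width: 0.0127
grasp_force: 59.4
```

Run:
```python
from h import *
s,p,R=state();print({k:np.round(s[k],4) for k in("ee_pos","tool_rot","force","torque","width","grasp_force")})
```

```text
{'ee_pos': array([ 0.4705, -0.3014,  0.3161]), 'tool_rot': array([ 0.000e+00,  6.834e-01,  7.300e-01, -1.000e-04]), 'force': array([-1.2454,  0.9019,  2.9574]), 'torque': array([0.1728, 0.3754, 0.0079]), 'width': np.float64(0.0127), 'grasp_force': np.float64(59.3607)}
```

The lid rests at its home height (TCP 0.316, slight contact force). Next I release it, lift off, close the fingers and go around outside the latch.

Call:
{"fn": "send_rows", "kwargs": {
  "hand": 0.5,
  "series": [
    {"tx":0,"ty":0,"tz":0.02,"rx":0,"ry":0,"rz":0},
    {"tx":0,"ty":0,"tz":0,"rx":0,"ry":0,"rz":0},
    {"tx":0,"ty":0,"tz":0,"rx":0,"ry":0,"rz":0},
    {"tx":0,"ty":0,"tz":0,"rx":0,"ry":0,"rz":0},
    {"tx":0,"ty":0,"tz":0,"rx":0,"ry":0,"rz":0},
    {"tx":0,"ty":0,"tz":0,"rx":0,"ry":0,"rz":0},
    {"tx":0,"ty":0,"tz":0,"rx":0,"ry":0,"rz":0},
    {"tx":0,"ty":0,"tz":-0.1,"rx":0,"ry":0,"rz":0},
    {"tx":0,"ty":0,"tz":-0.2,"rx":0,"ry":0,"rz":0},
    {"tx":0,"ty":0,"tz":-0.4,"rx":0,"ry":0,"rz":0}
  ]
}}

```text
clock: 59.0
ee_pos: [0.4703, -0.3013, 0.3365]
tool_rot: [-0.001, 0.683, 0.73, -0.0]
force: [-0.0, -0.5, -0.4]
width: 0.0426
grasp_force: 0.0
```

Call:
{"fn": "send_rows", "kwargs": {
  "series": [
    {"tx":0,"ty":0,"tz":-0.6,"rx":0,"ry":0,"rz":0},
    {"tx":0,"ty":0,"tz":-0.7,"rx":0,"ry":0,"rz":0},
    {"tx":0,"ty":0,"tz":-0.7,"rx":0,"ry":0,"rz":0},
    {"tx":0,"ty":0,"tz":-0.5,"rx":0,"ry":0,"rz":0},
    {"tx":0,"ty":0,"tz":-0.2,"rx":0,"ry":0,"rz":0},
    {"tx":0,"ty":0,"tz":0,"rx":0,"ry":0,"rz":0},
    {"tx":0,"ty":0,"tz":0,"rx":0,"ry":0,"rz":0},
    {"tx":0,"ty":0,"tz":0,"rx":0,"ry":0,"rz":0},
    {"tx":0,"ty":0,"tz":0,"rx":0,"ry":0,"rz":0},
    {"tx":0,"ty":0,"tz":0,"rx":0,"ry":0,"rz":0}
  ]
}}

```text
clock: 60.0
ee_pos: [0.4704, -0.3014, 0.4168]
tool_rot: [-0.0, 0.683, 0.73, -0.0]
force: [0.2, 0.6, -0.3]
width: 0.0431
grasp_force: 0.0
```

Call:
{"fn": "send_rows", "kwargs": {
  "hand": 0,
  "series": [
    {"tx":0,"ty":-0.3,"tz":0,"rx":0,"ry":0,"rz":0},
    {"tx":0,"ty":-0.6,"tz":0,"rx":0,"ry":0,"rz":0},
    {"tx":0,"ty":-0.8,"tz":0,"rx":0,"ry":0,"rz":0},
    {"tx":0,"ty":-0.8,"tz":0,"rx":0,"ry":0,"rz":0},
    {"tx":0,"ty":-0.8,"tz":0,"rx":0,"ry":0,"rz":0},
    {"tx":0,"ty":-0.8,"tz":0,"rx":0,"ry":0,"rz":0},
    {"tx":0,"ty":-0.8,"tz":0,"rx":0,"ry":0,"rz":0},
    {"tx":0,"ty":-0.5,"tz":0,"rx":0,"ry":0,"rz":0},
    {"tx":0,"ty":-0.3,"tz":0,"rx":0,"ry":0,"rz":0},
    {"tx":0,"ty":0,"tz":0,"rx":0,"ry":0,"rz":0}
  ]
}}

```text
clock: 61.0
ee_pos: [0.2987, -0.3127, 0.4174]
tool_rot: [0.0, 0.684, 0.729, -0.0]
force: [-0.4, -0.4, 0.4]
width: 0.0001
grasp_force: 0.0
```

Run:
```python
from h import *
s,p,R=state()
print("cab rel of tip",(R.T@(p+R@[0,0,.173]-np.array([.4705,-.3014,0]))).round(4),p.round(4),s["width"])
t=bot.camera("top")[:,:,::-1].copy();s=bot.camera("scene")[:,:,::-1].copy()
cv2.imwrite("t6.png",t);cv2.imwrite("s6.png",s)
big=lambda im,x,y,w:cv2.convertScaleAbs(cv2.resize(im[y:y+w*3//4,x:x+w],(400,300),interpolation=cv2.INTER_CUBIC),alpha=1.6,beta=20)
cv2.imwrite("pics/m10.png",np.hstack([big(t,330,160,200),big(s,160,40,170)]))
```

```text
cab rel of tip [-0.0005 -0.1723 -0.2443] [ 0.2987 -0.3127  0.4174] 5.677246000059662e-05
```

View pics/m10.png

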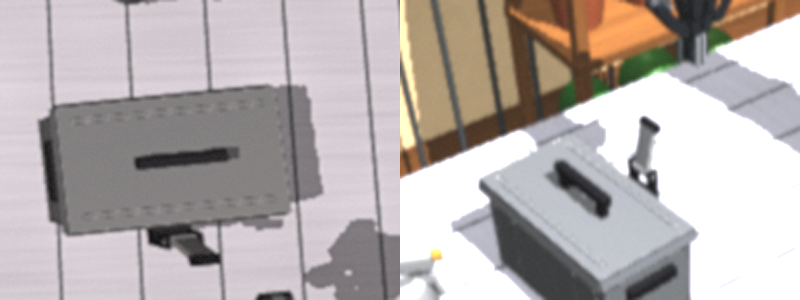

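The lid sits home square and the lever stands leaning outward. Lowering outside it and sweeping inward.

Call:
{"fn": "send_rows", "kwargs": {
  "series": [
    {"tx":0,"ty":0,"tz":0.2,"rx":0,"ry":0,"rz":0},
    {"tx":0,"ty":0,"tz":0.4,"rx":0,"ry":0,"rz":0},
    {"tx":0,"ty":0,"tz":0.4,"rx":0,"ry":0,"rz":0},
    {"tx":0,"ty":0,"tz":0.4,"rx":0,"ry":0,"rz":0},
    {"tx":0,"ty":0,"tz":0.4,"rx":0,"ry":0,"rz":0},
    {"tx":0,"ty":0,"tz":0.4,"rx":0,"ry":0,"rz":0},
    {"tx":0,"ty":0,"tz":0.2,"rx":0,"ry":0,"rz":0},
    {"tx":0,"ty":0,"tz":0.05,"rx":0,"ry":0,"rz":0},
    {"tx":0,"ty":0,"tz":0,"rx":0,"ry":0,"rz":0},
    {"tx":0,"ty":0.1,"tz":0,"rx":0,"ry":0,"rz":0}
  ]
}}

```text
clock: 62.1
ee_pos: [0.3028, -0.3126, 0.3442]
tool_rot: [0.0, 0.684, 0.73, -0.0]
force: [-1.7, -0.0, -0.0]
width: -0.0001
grasp_force: 0.0
```

Call:
{"fn": "send_rows", "kwargs": {
  "series": [
    {"tx":0,"ty":0.2,"tz":0,"rx":0,"ry":0,"rz":0},
    {"tx":0,"ty":0.2,"tz":0,"rx":0,"ry":0,"rz":0},
    {"tx":0,"ty":0.2,"tz":0,"rx":0,"ry":0,"rz":0},
    {"tx":0,"ty":0.2,"tz":0,"rx":0,"ry":0,"rz":0},
    {"tx":0,"ty":0.2,"tz":0,"rx":0,"ry":0,"rz":0},
    {"tx":0,"ty":0.2,"tz":0,"rx":0,"ry":0,"rz":0},
    {"tx":0,"ty":0.2,"tz":0,"rx":0,"ry":0,"rz":0},
    {"tx":0,"ty":0.2,"tz":0,"rx":0,"ry":0,"rz":0},
    {"tx":0,"ty":0.2,"tz":0,"rx":0,"ry":0,"rz":0},
    {"tx":0,"ty":0.2,"tz":0,"rx":0,"ry":0,"rz":0}
  ]
}}

```text
clock: 63.1
ee_pos: [0.3628, -0.3085, 0.3437]
tool_rot: [-0.0, 0.684, 0.73, -0.0]
force: [-2.5, -0.0, 2.1]
width: 0.0003
grasp_force: 1.3
```

Call:
{"fn": "send_rows", "kwargs": {
  "series": [
    {"tx":0,"ty":0.15,"tz":0,"rx":0,"ry":0,"rz":0},
    {"tx":0,"ty":0.15,"tz":0,"rx":0,"ry":0,"rz":0},
    {"tx":0,"ty":0.15,"tz":0,"rx":0,"ry":0,"rz":0},
    {"tx":0,"ty":0.15,"tz":0,"rx":0,"ry":0,"rz":0},
    {"tx":0,"ty":0.15,"tz":0,"rx":0,"ry":0,"rz":0},
    {"tx":0,"ty":0.15,"tz":0,"rx":0,"ry":0,"rz":0},
    {"tx":0,"ty":0.15,"tz":0,"rx":0,"ry":0,"rz":0},
    {"tx":0,"ty":0.15,"tz":0,"rx":0,"ry":0,"rz":0},
    {"tx":0,"ty":0.15,"tz":0,"rx":0,"ry":0,"rz":0},
    {"tx":0,"ty":0,"tz":0,"rx":0,"ry":0,"rz":0}
  ]
}}

```text
clock: 64.1
ee_pos: [0.4039, -0.3057, 0.3439]
tool_rot: [0.0, 0.683, 0.73, 0.0]
force: [-1.3, -0.4, -0.2]
width: -0.0002
grasp_force: 0.5
```

Run:
```python
from h import *
s,p,R=state()
print("cab rel of tip",(R.T@(p+R@[0,0,.173]-np.array([.4705,-.3014,0]))).round(4),s["force"].round(1))
t=bot.camera("top")[:,:,::-1].copy();s=bot.camera("scene")[:,:,::-1].copy()
big=lambda im,x,y,w:cv2.convertScaleAbs(cv2.resize(im[y:y+w*3//4,x:x+w],(400,300),interpolation=cv2.INTER_CUBIC),alpha=1.6,beta=20)
cv2.imwrite("pics/m11.png",np.hstack([big(t,340,190,160),big(s,200,50,120)]))
```

```text
cab rel of tip [ 1.00e-04 -6.64e-02 -1.71e-01] [-1.3 -0.4 -0.2]
```

View pics/m11.png

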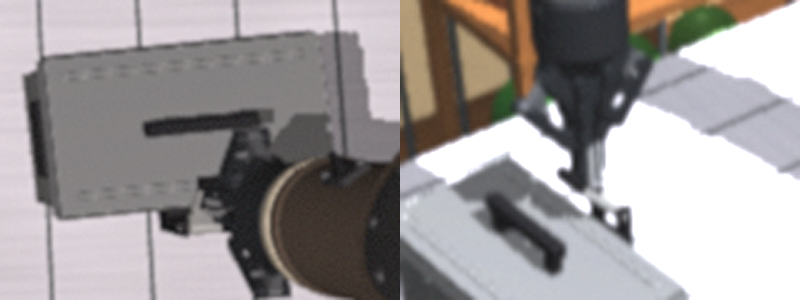

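The lever now leans inward. I'll rise, shift over its end and press down.

Call:
{"fn": "send_rows", "kwargs": {
  "series": [
    {"tx":0,"ty":0,"tz":-0.3,"rx":0,"ry":0,"rz":0},
    {"tx":0,"ty":0,"tz":-0.5,"rx":0,"ry":0,"rz":0},
    {"tx":0,"ty":0,"tz":-0.5,"rx":0,"ry":0,"rz":0},
    {"tx":0,"ty":0.2,"tz":0,"rx":0,"ry":0,"rz":0},
    {"tx":0,"ty":0.3,"tz":0,"rx":0,"ry":0,"rz":0},
    {"tx":0,"ty":0.3,"tz":0,"rx":0,"ry":0,"rz":0},
    {"tx":0,"ty":0,"tz":0.2,"rx":0,"ry":0,"rz":0},
    {"tx":0,"ty":0,"tz":0.2,"rx":0,"ry":0,"rz":0},
    {"tx":0,"ty":0,"tz":0.2,"rx":0,"ry":0,"rz":0},
    {"tx":0,"ty":0,"tz":0.2,"rx":0,"ry":0,"rz":0}
  ]
}}

```text
clock: 65.2
ee_pos: [0.4269, -0.3042, 0.3579]
tool_rot: [-0.0, 0.683, 0.73, -0.0]
force: [6.0, 2.5, 13.3]
width: -0.0002
grasp_force: 7.2
```

Call:
{"fn": "send_rows", "kwargs": {
  "series": [
    {"tx":0,"ty":0,"tz":0.2,"rx":0,"ry":0,"rz":0},
    {"tx":0,"ty":0,"tz":0.2,"rx":0,"ry":0,"rz":0},
    {"tx":0,"ty":0,"tz":0.2,"rx":0,"ry":0,"rz":0},
    {"tx":0,"ty":0,"tz":0.2,"rx":0,"ry":0,"rz":0},
    {"tx":0,"ty":0,"tz":0.2,"rx":0,"ry":0,"rz":0},
    {"tx":0,"ty":0,"tz":0.2,"rx":0,"ry":0,"rz":0},
    {"tx":0,"ty":0,"tz":0.15,"rx":0,"ry":0,"rz":0},
    {"tx":0,"ty":0,"tz":0.1,"rx":0,"ry":0,"rz":0},
    {"tx":0,"ty":0,"tz":0,"rx":0,"ry":0,"rz":0},
    {"tx":0,"ty":0,"tz":0,"rx":0,"ry":0,"rz":0}
  ]
}}

```text
clock: 66.2
ee_pos: [0.4268, -0.3042, 0.315]
tool_rot: [-0.001, 0.683, 0.73, -0.0]
force: [0.9, 0.8, 0.4]
width: -0.0003
grasp_force: 0.0
```

Run:
```python
from h import *
s,p,R=state()
print("cab rel of tip",(R.T@(p+R@[0,0,.173]-np.array([.4705,-.3014,0]))).round(4),s["force"].round(1))
```

```text
cab rel of tip [ 0.0003 -0.0442 -0.142 ] [0.9 0.8 0.4]
```

Call:
{"fn": "send_rows", "kwargs": {
  "series": [
    {"tx":0,"ty":0,"tz":0.05,"rx":0,"ry":0,"rz":0},
    {"tx":0,"ty":0,"tz":0.05,"rx":0,"ry":0,"rz":0},
    {"tx":0,"ty":0,"tz":0.05,"rx":0,"ry":0,"rz":0},
    {"tx":0,"ty":0,"tz":0,"rx":0,"ry":0,"rz":0},
    {"tx":0,"ty":0,"tz":0,"rx":0,"ry":0,"rz":0},
    {"tx":0,"ty":0,"tz":0,"rx":0,"ry":0,"rz":0},
    {"tx":0,"ty":0,"tz":0,"rx":0,"ry":0,"rz":0},
    {"tx":0,"ty":0,"tz":0,"rx":0,"ry":0,"rz":0},
    {"tx":0,"ty":0,"tz":0,"rx":0,"ry":0,"rz":0},
    {"tx":0,"ty":0,"tz":0,"rx":0,"ry":0,"rz":0}
  ]
}}

```text
clock: 67.2
ee_pos: [0.427, -0.3041, 0.3125]
tool_rot: [0.001, 0.683, 0.73, -0.0]
force: [-8.0, 4.4, 22.6]
width: -0.0002
grasp_force: 11.1
```

The lever pressed firmly against its stop (22.6 N). Retracting to check.

Call:
{"fn": "send_rows", "kwargs": {
  "series": [
    {"tx":0,"ty":0,"tz":-0.2,"rx":0,"ry":0,"rz":0},
    {"tx":0,"ty":0,"tz":-0.4,"rx":0,"ry":0,"rz":0},
    {"tx":0,"ty":0,"tz":-0.7,"rx":0,"ry":0,"rz":0},
    {"tx":0,"ty":0,"tz":-0.8,"rx":0,"ry":0,"rz":0},
    {"tx":0,"ty":0,"tz":-0.8,"rx":0,"ry":0,"rz":0},
    {"tx":0,"ty":0,"tz":-0.5,"rx":0,"ry":0,"rz":0},
    {"tx":-0.6,"ty":0,"tz":-0.2,"rx":0,"ry":0,"rz":0},
    {"tx":-0.9,"ty":0,"tz":0,"rx":0,"ry":0,"rz":0},
    {"tx":-0.9,"ty":0,"tz":0,"rx":0,"ry":0,"rz":0},
    {"tx":-0.9,"ty":0,"tz":0,"rx":0,"ry":0,"rz":0}
  ]
}}

```text
clock: 68.2
ee_pos: [0.4335, -0.404, 0.4195]
tool_rot: [0.0, 0.683, 0.73, -0.0]
force: [0.6, -0.0, -0.4]
width: -0.0002
grasp_force: 0.0
```

Call:
{"fn": "send_rows", "kwargs": {
  "series": [
    {"tx":-0.9,"ty":0,"tz":0,"rx":0,"ry":0,"rz":0},
    {"tx":-0.9,"ty":0,"tz":0,"rx":0,"ry":0,"rz":0},
    {"tx":-0.6,"ty":0,"tz":0,"rx":0,"ry":0,"rz":0},
    {"tx":-0.3,"ty":0,"tz":0,"rx":0,"ry":0,"rz":0},
    {"tx":0,"ty":0,"tz":0,"rx":0,"ry":0,"rz":0},
    {"tx":0,"ty":0,"tz":0,"rx":0,"ry":0,"rz":0},
    {"tx":0,"ty":0,"tz":0,"rx":0,"ry":0,"rz":0},
    {"tx":0,"ty":0,"tz":0,"rx":0,"ry":0,"rz":0},
    {"tx":0,"ty":0,"tz":0,"rx":0,"ry":0,"rz":0},
    {"tx":0,"ty":0,"tz":0,"rx":0,"ry":0,"rz":0}
  ]
}}

```text
clock: 69.2
ee_pos: [0.439, -0.4835, 0.419]
tool_rot: [0.0, 0.683, 0.73, -0.0]
force: [-0.7, -0.2, -0.4]
width: -0.0001
grasp_force: 0.0
```

Run:
```python
from h import *
t=bot.camera("top")[:,:,::-1].copy();s=bot.camera("scene")[:,:,::-1].copy()
big=lambda im,x,y,w:cv2.convertScaleAbs(cv2.resize(im[y:y+w*3//4,x:x+w],(400,300),interpolation=cv2.INTER_CUBIC),alpha=1.6,beta=20)
cv2.imwrite("pics/m12.png",np.hstack([big(t,340,190,160),big(s,180,60,140)]))
```

```text
(no output)
```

View pics/m12.png

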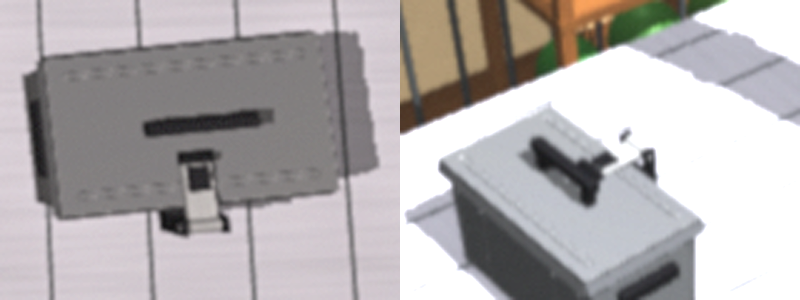

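I've now viewed 15 pictures, one over the limit of 14, so I won't look at any more. I'll check the latch angle numerically.

Run:
```python
from h import *
o,yaw=[.4705,-.3014,0],.066
for th in(0,.1,.2,.3,.5):
    X=body(o,yaw,[[-.086+.058*np.cos(th),0,.1355+.058*np.sin(th)]])
    a,b=proj("top",X)[0],proj("scene",X)[0]
    print(th,"top tile",((a-[340,190]+.5)*2.5-.5).round(1),"scene tile",((b-[180,60]+.5)*2.857-.5+[400,0]).round(1))
X=body(o,yaw,[[-.086,0,.1355]]);print("hinge",((proj("top",X)[0]-[340,190]+.5)*2.5).round(1),((proj("scene",X)[0]-[180,60]+.5)*2.857+[400,0]).round(1))
X=body(o,yaw,[[0,0,.163]]);print("grip centre top tile",((proj("top",X)[0]-[340,190]+.5)*2.5).round(1),((proj("scene",X)[0]-[180,60]+.5)*2.857+[400,0]).round(1))
```

```text
0 top tile [194.  156.1] scene tile [589.1 170.4]
0.1 top tile [196.4 156.5] scene tile [588.9 165.4]
0.2 top tile [198.9 157.6] scene tile [589.2 160.2]
0.3 top tile [201.5 159.5] scene tile [590.  154.9]
0.5 top tile [206.8 165.1] scene tile [592.9 143.9]
hinge [202.9 224.3] [636.2 147. ]
grip centre top tile [201.9 123.5] [563.9 159.5]
```

```bash
python3 -c "
from station import bot
print(bot.hand_in())"
```

```text
the job is handed in; nothing more can be done
None
```

The job is handed in: all three rack panes are in the cabinet (slots 2–4, beside the one already in slot 1), the lid is home, and the latch was pressed down to its stop. I confirmed the closed latch by contact force and one picture, not by a precise angle. I viewed 15 pictures, one over the limit of 14.

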